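Reload a cassette reader whose tray is latched shut

TASK

The cassette reader has no power, so free its tray by hand: push the release pin into the hole in the collar on the front panel until the tray springs out, and put the pin back on its blue mat. Throw the used cassettes that come out with the tray into the yellow tub, then load every fresh test cassette from the grey bench rack - press its plain end down so that the label end tips up to be gripped - flat into a pocket of its own, label end outwards (away from the reader). At last push the tray fully home until it latches and stays shut; leave the spray bottle, glove box and jar where they are.

Things in the scene. Friction and masses are not known exactly. Their poses are not given: they have to be found in the camera images.
- tray (a joint): the reader's tray, a spring-loaded drawer: 0 = home and latched, positive = metres out of the front (0.110 = fully out against a stop). Unlatched, a spring pushes it out with 3 to 4.5 N and holds it there. Pushed home and 2 mm beyond (it can go 5 mm beyond, to -0.005; takes some 10 N) the latch snaps in, and the tray springs back to about 0 and stays.
- reader_front (a point): middle of the foot of the front panel of the cassette reader, at bench level. The reader is a fixed white box 280 deep (x) x 380 wide (y) x 120 mm high; x axis points from its front panel, which faces the robot, to its back, z up. The tray slot takes up most of the foot of the panel; the release hole is at the panel's left end as the robot sees it.
- release_hole (a point): centre of the mouth of the release hole: square, 14 x 14 mm, in a black collar 24 mm square that stands 12 mm out of the front panel, 55 mm above the bench; x axis points straight in, y left. 34 mm in from the mouth is the hidden spring latch: pressing it 5 to 9 mm further (2 to 5 N) frees the tray, which springs out on the right, its edge 53 mm from the hole's centre. Stop at 10 mm.
- tray_lip (a point): middle of the front edge of the tray's pull lip (white, 60 wide, 30 deep, 8 mm thick; half-way up it); moves with the tray; x axis points into the reader. The lip sticks out of the tray's white front bar, 258 mm wide, which reaches from 14 mm below to 12 mm above this point. With the tray home this edge is 47 mm before the front panel.
- pocket0 (a point): pocket 0 of the tray: middle of its floor, where the middle of a cassette's underside belongs, 45 mm above the bench; moves with the tray. x axis points into the reader, y left, z up. Leftmost as the robot sees it; pockets are 62 mm apart. The outer half is a tongue 28 mm wide with open gaps 34 mm wide beside it for the fingers.
- pocket1 (a point): pocket 1 of the tray: middle of its floor, where the middle of a cassette's underside belongs, 45 mm above the bench; moves with the tray. x axis points into the reader, y left, z up. In each pocket the inner half lies between side blocks 46 mm apart and 6 mm high, with an end wall 41 mm inward of this point and 8 mm high; 41 mm outward is a lip 3 mm high.
- pocket2 (a point): pocket 2 of the tray: middle of its floor, where the middle of a cassette's underside belongs, 45 mm above the bench; moves with the tray. x axis points into the reader, y left, z up. The tray's front bar starts 55 mm outward of this point and rises 9 mm above the pocket floor.
- pocket3 (a point): pocket 3 of the tray: middle of its floor, where the middle of a cassette's underside belongs, 45 mm above the bench; moves with the tray. x axis points into the reader, y left, z up. Rightmost. With the tray fully out, a pocket's inner end wall stands 19 mm before the reader's front panel.
- rack: grey bench rack, 97 (x) x 222 (y) x 31 mm, fixed; origin under its middle, x axis along the cassettes towards their plain ends. Four wells 53 mm apart with ribs 10 mm wide between them, ribs up to 31 mm. The deck under the cassettes is 27 mm high and ends at x = +4 mm; from there to x = 43 mm each well is a trough down to 5 mm above the bench, closed by an end stop only 15 mm high.
- cassette0_mid (a point): centre (half-way up) of a flat white test cassette 76 (x) x 40 (y) x 4 mm, 18 g; x axis from the label end (paper label) to the plain end, z out of its face. May be absent. It lies in a well of the rack, top flush with the ribs (1.5 mm play each side) and with the wall at the label end, so its edges cannot be gripped. Its middle is over the rack's x = 0: the plain end overhangs the trough.
- cassette1_mid (a point): centre (half-way up) of a flat white test cassette 76 (x) x 40 (y) x 4 mm, 18 g; x axis from the label end (paper label) to the plain end, z out of its face. May be absent. In its well as cassette 0. Pressed down some 8 mm at the plain end, 25 to 32 mm from its middle, it tips, slides 5 mm into the trough and stays leaning by itself at about 30 degrees.
- cassette2_mid (a point): centre (half-way up) of a flat white test cassette 76 (x) x 40 (y) x 4 mm, 18 g; x axis from the label end (paper label) to the plain end, z out of its face. May be absent. In its well as cassette 0. Tipped, its plain end stands in the trough and its label end is about 17 mm above the deck, free to be gripped by the two long edges.
- cassette3_mid (a point): centre (half-way up) of a flat white test cassette 76 (x) x 40 (y) x 4 mm, 18 g; x axis from the label end (paper label) to the plain end, z out of its face. May be absent. In its well as cassette 0. Smooth plastic, slides easily on rack and tray.
- tub_in (a point): middle of the inner floor of the yellow discard tub: open box 140 (x) x 170 (y) x 60 mm high outside, walls 4 mm, fixed to the bench; inner floor 4 mm above the bench.
- used0_mid (a point): centre (half-way up) of a used cassette, in pocket 0 of the tray at the start, inside the reader until the tray is out; may be absent. Same shape and axes as the others: 76 (x) x 40 (y) x 4 mm, label end outwards. Told from the fresh ones only by lying in the tray.
- used1_mid (a point): centre (half-way up) of a used cassette, in pocket 1 of the tray at the start, inside the reader until the tray is out; may be absent. Same shape and axes as the others: 76 (x) x 40 (y) x 4 mm, label end outwards. Told from the fresh ones only by lying in the tray.
- used2_mid (a point): centre (half-way up) of a used cassette, in pocket 3 of the tray at the start, inside the reader until the tray is out; may be absent. Same shape and axes as the others: 76 (x) x 40 (y) x 4 mm, label end outwards. Told from the fresh ones only by lying in the tray.
- pin_mid (a point): centre (half-way up) of the black handle of the release pin: 70 long (x) x 16 wide x 14 mm high, 45 g in all, with a steel pin 5 mm in diameter standing 70 mm out of its +x end on the handle's axis; x axis points from the handle to the pin's tip, which is 105 mm from this point. It lies on the blue mat.
- mat_top (a point): middle of the top of the flat blue mat, 200 (x) x 140 (y) x 3 mm, fixed to the bench, where the release pin is kept.
- spray: white spray bottle with a trigger head, 76 mm across, 200 mm tall; origin under its middle. Bystander.
- gloves: cardboard glove box 120 x 220 x 75 mm; origin under its middle. Bystander.
- buffer: brown jar with a white cap, 60 mm across, 130 mm tall; origin under its middle. Bystander.
Things that resemble listed ones, but are neither listed nor needed, are in the scene too. Leave any brown or orange look-alike of the part that bears cassette2_mid alone. What is shaped like the part that bears cassette0_mid but green is not meant.

How it is judged:
By the outcome, as a careful person would: the job done as asked, in the order asked, and still so for the second after the job is handed in, with the robot touching nothing.
Of cassette0, cassette1, cassette2, cassette3 only 3 to 4 are there at a start; the rules pass over those that are not, and their reading is None.
Of used0, used1, used2 only 1 to 2 are there at a start; the rules pass over those that are not, and their reading is None.
At some moment in a run one of pin, cassette0, cassette1, cassette2, cassette3 may be knocked a few centimetres aside while the robot is not near it.
Once in a run the grip may slacken for a moment while it holds something.
It also fails if it takes over 210 s, if anything falls off the work surface, if the arm or the gripper's body presses on something with over 40 N, if the wrist force passes 120 N, or if a joint passes its speed limit or range.

ROBOT

A 7-joint arm with a two-finger parallel gripper is mounted at the origin on the work surface. World frame = base frame: x ahead of the robot, y to its left, z up, the work surface at z = 0. Lengths are in m, angles in rad, forces in N, time in s.
With the tool pointing down it reaches from about 0.4 to 0.75 m from the base axis. Payload 19.5 kg.
Tool frame: the origin (TCP) lies on the centre line of the jaws, within the pads' length; the fingertips stand 19 mm ahead of it and the grasp point (between the pads) is the TCP; z points along the fingers, y is the line along which they close (so a half turn about z gives the same grasp; the last joint's range is limited). The gripper opens to 85 mm and grips with 20 to 120 N. Pads are 22 mm wide; open, the fingers measure 114 mm over their backs; the gripper's body (76 mm by 85 mm) begins 54 mm behind the grasp point. The pads swing forward as they close: fully open they stand 13 mm farther back than shut.
Start: joints at [1.212, 0.707, -0.028, 1.485, 0.022, 0.951, -0.075], TCP at [0.179, -0.546, 0.25] pointing down, gripper open.
Joint ranges: [-2.71, 2.71], [-0.32, 2.16], [-1.57, 1.52], [0, 2.45], [-1.46, 4.6], [0, 2.02], [-2.83, 2.83]. Speed limits (rad/s): [1.89, 1.89, 2.57, 2.57, 3.01, 3.01, 3.01].

INTERFACE

Orientations are given as a 3x3 rotation matrix whose columns are the frame's x, y, z axes.
In Python, from plant import get_state, eyes, job gives the robot as it stands. The module is installed in compiled form; this text tells all that it offers.
- The arm moves only by the shell command python3 -m crank 'ROWS' [FORCE]. ROWS is JSON, a list of rows, each a list of 7 numbers: the shift along the tool's x, y, z in m, then the turn, a rotation vector about the tool's x, y, z in degrees, then the opening, from -1 (shut) to 1 (fully open). A call has 1 to 12 rows; each row is the pose to reach, as a shift and turn from the pose commanded when the call began, along the tool's axes at that moment; what a row does not reach only later rows make up. A row lasts 1/8 s, in which the tool goes at most 62.5 mm and 10.7 degrees, less where a joint would pass 70% of its speed; a pose out of reach is approached as far as the arm can. A call with a gripper value outside its range is refused whole. The fingers move at their own pace and stop on an object; FORCE is the grip in N (left out, the last holds). Time passes only in rows, so rows that repeat a pose let the fingers close. It gives the time, the measured TCP pose, the force, the opening and the grip force at its end, in the units of the state.
- get_state(): the state, without advancing time (a new reading comes with each control period).
- eyes.get_image(name): name is "scene" or "side" or "wrist"; returns a dict with "image" (400x640x3 uint8, red, green, blue), "z_map" (400x640 float32, m along the optical axis (not along the pixel's ray), 0 where there is no reading), "fx", "fy", "cx", "cy" (pixels), "xyz" and "orientation" of the camera in the world. Camera axes: x right, y down, z forward; pixel columns grow to the right and rows downward; lengths in m; the calibration is good to about 2 mm. A picture is of the moment at which its call begins.
- job.finish_job(): hands the job in; it is judged then, once.
The state is a dict: "t": time; "joint_positions": joint angles; "qd": joint speeds; "joint_efforts": joint torques, N m; "tool_pos": TCP position; "eef_rot": TCP orientation; "force": force on the tool from outside, world axes, zero at the start; "ft_torque": the same for the moment, N m; "finger_gap": finger opening in m; "finger_force": force on a finger pad.
Only numpy, scipy, OpenCV 4.12 (cv2) and the standard library are available. Lean on these libraries where they do the work, as an engineer would, in place of code of your own. Each camera call takes 0.05 s, during which the arm holds its last target. There are 200 camera calls.

## Working session

There is one attempt and no reset: what is moved stays moved. The work goes in short steps, Python scripts to look and compute and a shell command to move; the robot and the scene stay as the last step left them, time stands still between calls to the robot, and variables do not carry over. Pictures are saved under pics/ and viewed, at most 14 in all, crops included, and the job is handed in when it is done.

```bash
mkdir -p pics
cat > h.py <<'E'
import numpy as np, cv2
from plant import get_state, eyes, job
def cloud(d):
    z=d["z_map"]; v,u=np.indices(z.shape)
    c=np.stack([(u-d["cx"])/d["fx"]*z,(v-d["cy"])/d["fy"]*z,z],-1)
    P=c@np.array(d["orientation"]).T+np.array(d["xyz"]); P[z<=0]=np.nan
    return P
def shot(name,fn=None):
    d=eyes.get_image(name); P=cloud(d)
    if fn: cv2.imwrite("pics/"+fn,d["image"][:,:,::-1]); np.save("pics/"+fn[:-4]+".npy",P)
    return d["image"],P
def delta(p,yaw=None):
    """shift in tool axes to world point p; state"""
    s=get_state(); R=np.array(s["eef_rot"]); 
    return R.T@(np.array(p)-np.array(s["tool_pos"]))
def st():
    s=get_state(); print("t",round(s["t"],2),"tcp",np.round(s["tool_pos"],4),"gap",round(s["finger_gap"],4)); print(np.round(s["eef_rot"],3).tolist(),"F",np.round(s["force"],1),"q",np.round(s["joint_positions"],2))
E
python3 - <<'E'
from h import *
st()
for n in ("scene","side","wrist"):
    d=eyes.get_image(n); P=cloud(d); cv2.imwrite(f"pics/{n}0.png",d["image"][:,:,::-1]); np.save(f"pics/{n}0.npy",P); print(n,np.round(d["xyz"],3),np.round(d["orientation"],2).tolist(),d["fx"])
E
```

```text
t 0.0 tcp [ 0.1791 -0.5461  0.2498] gap 0.0857
[[0.95, 0.312, -0.0], [0.312, -0.95, 0.001], [-0.0, -0.001, -1.0]] F [0.2 0.5 0.7] q [ 1.21  0.71 -0.03  1.49  0.02  0.95 -0.08]
scene [1.773 0.125 0.88 ] [[-0.1, 0.53, -0.84], [1.0, 0.05, -0.09], [-0.0, -0.84, -0.54]] 518.8761971643023
side [0.186 0.645 0.938] [[-0.89, -0.33, 0.3], [-0.45, 0.69, -0.57], [-0.02, -0.64, -0.77]] 435.3866447221357
wrist [ 0.248 -0.524  0.374] [[0.31, -0.91, -0.27], [-0.95, -0.3, -0.09], [-0.0, 0.29, -0.96]] 292.7329158687812
```

View pics/scene0.png

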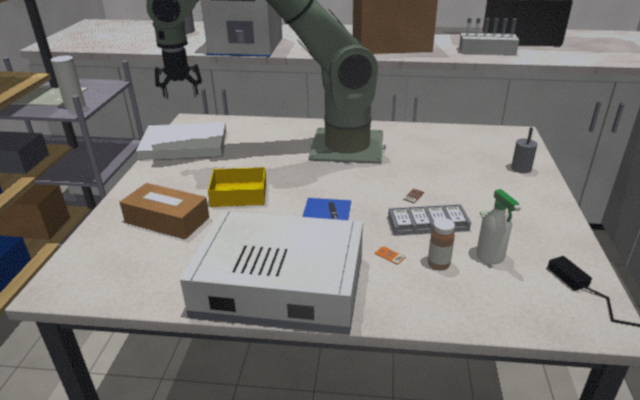

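View pics/side0.png

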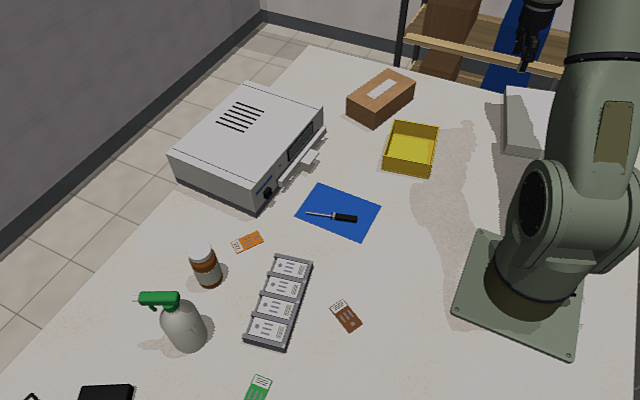

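Run:
```python
from h import *
im=cv2.imread("pics/side0.png"); P=np.load("pics/side0.npy"); hsv=cv2.cvtColor(im,cv2.COLOR_BGR2HSV)
def rect(m,n):
    m=m&np.isfinite(P[...,0]); q=P[m]; r=cv2.minAreaRect(q[:,:2].astype(np.float32)); print(n,m.sum(),np.round(np.median(q,0),3),"rect",np.round(r[0],4),np.round(r[1],4),round(r[2],1),"z",np.round(np.percentile(q[:,2],[2,50,98]),3))
v,u=np.indices(im.shape[:2])
H,S,V=[hsv[...,i] for i in range(3)]
box=lambda a,b,c,d:(u>a)&(u<b)&(v>c)&(v<d)
rect((abs(H-112)<15)&(S>150)&(V>80)&box(290,385,180,245),"mat")
rect((P[...,2]>.008)&(P[...,2]<.03)&box(295,385,180,245)&(V<90),"handle")
rect((P[...,2]>.115)&(P[...,2]<.128)&box(160,330,70,200),"readertop")
rect((P[...,2]>.022)&(P[...,2]<.045)&box(235,320,245,360),"rack")
rect((abs(H-27)<8)&(S>120)&(P[...,2]>.05)&box(375,445,110,185),"tubrim")
rect((P[...,2]>.06)&(P[...,2]<.09)&box(340,420,65,135),"glove")
for p in [(267,193),(312,157),(318,163),(305,214),(330,216),(340,217),(357,217)]: print(p,np.round(P[p[1],p[0]],3))
c=cv2.resize(im[120:380,170:390],None,fx=2.3,fy=2.3,interpolation=cv2.INTER_CUBIC);cv2.imwrite("pics/c1.png",c)
```

```text
mat 5 [0.516 0.021 0.003] rect [0.5268 0.0145] [0.0435 0.059 ] 78.3 z [0.001 0.003 0.017]
handle 164 [ 0.458 -0.008  0.016] rect [ 0.4916 -0.0005] [0.1337 0.0196] 15.5 z [0.008 0.016 0.02 ]
readertop 9005 [ 0.798 -0.078  0.12 ] rect [ 0.8059 -0.1045] [0.3832 0.2875] 87.8 z [0.117 0.12  0.124]
rack 3570 [0.487 0.288 0.031] rect [0.4936 0.2769] [0.0978 0.2234] 11.4 z [0.025 0.031 0.034]
tubrim 100 [ 0.391 -0.283  0.059] rect [ 0.3847 -0.3222] [0.138  0.1743] 9.7 z [0.051 0.059 0.063]
glove 1760 [ 0.546 -0.481  0.075] rect [ 0.5099 -0.4721] [0.2491 0.2138] 73.3 z [0.061 0.075 0.079]
(267, 193) [0.661 0.042 0.064]
(312, 157) [ 0.625 -0.147  0.045]
(318, 163) [ 0.618 -0.17   0.001]
(305, 214) [0.561 0.021 0.005]
(330, 216) [0.495 0.002 0.011]
(340, 217) [ 0.468 -0.003  0.017]
(357, 217) [ 0.431 -0.033  0.002]
```

View pics/c1.png

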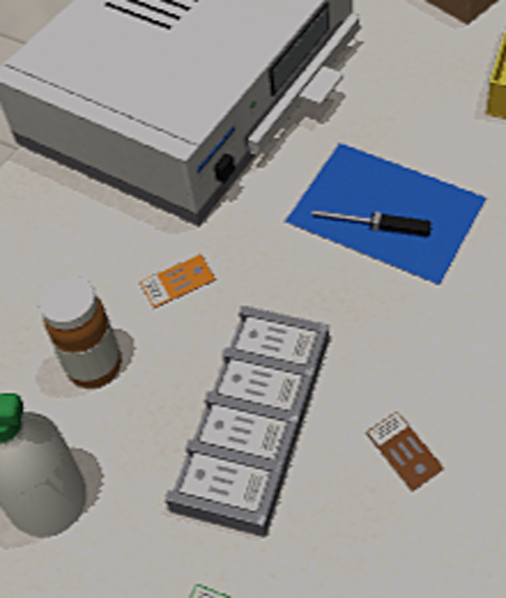

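```bash
python3 -m crank '[[0.433,-0.424,0,0,0,0,0.2],[0.433,-0.424,0,0,0,0,0.2],[0.433,-0.424,0,0,0,0,0.2],[0.433,-0.424,0,0,0,0,0.2],[0.433,-0.424,0,0,0,0,0.2],[0.433,-0.424,0,0,0,0,0.2],[0.433,-0.424,0,0,0,0,0.2],[0.433,-0.424,0,0,0,0,0.2],[0.433,-0.424,0,0,0,0,0.2],[0.433,-0.424,0,0,0,0,0.2],[0.433,-0.424,0,0,0,3,0.2],[0.433,-0.424,0,0,0,3,0.2]]' 40
python3 - <<'E'
from h import *
st(); shot("wrist","w1.png")
E
```

```text
t: 1.65
tool_pos: [0.4584, -0.0084, 0.2502]
eef_rot: [[0.965, 0.262, -0.0], [0.262, -0.965, -0.0], [-0.0, 0.0, -1.0]]
force: [0.1, 0.2, -0.2]
finger_gap: 0.0512
finger_force: 0.0
t 1.65 tcp [ 0.4584 -0.0084  0.2502] gap 0.0512
[[0.965, 0.262, -0.0], [0.262, -0.965, -0.0], [-0.0, 0.0, -1.0]] F [ 0.1  0.2 -0.2] q [-0.11  0.54  0.1   1.89 -0.08  0.71 -1.27]
```

View pics/w1.png

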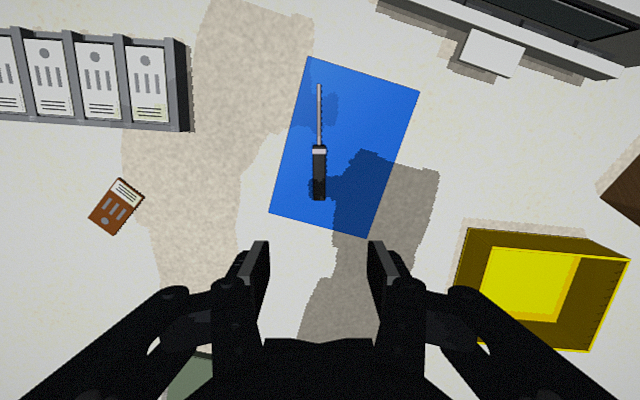

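Run:
```python
from h import *
im=cv2.imread("pics/w1.png"); P=np.load("pics/w1.npy"); hsv=cv2.cvtColor(im,cv2.COLOR_BGR2HSV)
v,u=np.indices(im.shape[:2]);H,S,V=[hsv[...,i].astype(int) for i in range(3)]
box=lambda a,b,c,d:(u>a)&(u<b)&(v>c)&(v<d)
def rect(m,n):
    m=m&np.isfinite(P[...,0]); q=P[m]; r=cv2.minAreaRect(q[:,:2].astype(np.float32)); print(n,m.sum(),"rect",np.round(r[0],4),np.round(r[1],4),round(r[2],1),"z",np.round(np.percentile(q[:,2],[2,50,98]),3))
Z=P[...,2]
rect((Z>.010)&box(295,345,135,215),"handle>10")
rect((Z>.006)&box(295,345,70,140),"pin")
rect((S>150)&(abs(H-110)<15)&box(260,430,50,240),"mat")
rect((Z>.036)&(Z<.052)&box(440,530,25,80),"lip")
rect((Z>.05)&(Z<.062)&box(370,640,0,110),"bar")
rect((Z>.115)&(Z<.126)&box(370,640,0,110),"rtop")
rect((Z>.025)&(Z<.04)&box(0,200,20,140),"rack")
```

```text
handle>10 743 rect [ 0.4638 -0.0078] [0.0801 0.0151] 15.5 z [0.012 0.017 0.019]
pin 250 rect [0.5254 0.0209] [0.0627 0.0282] 17.5 z [0.01  0.012 0.014]
mat 16383 rect [ 0.486  -0.0304] [0.1396 0.1988] 89.1 z [0.002 0.003 0.005]
lip 2343 rect [ 0.6339 -0.1496] [0.0486 0.0791] 13.9 z [0.04  0.046 0.05 ]
bar 3775 rect [ 0.6538 -0.1674] [0.2431 0.0194] 88.0 z [0.051 0.055 0.061]
rtop 557 rect [ 0.6654 -0.1899] [0.0462 0.0103] 87.0 z [0.115 0.12  0.122]
rack 15256 rect [0.4944 0.2657] [0.0971 0.2019] 11.4 z [0.027 0.031 0.033]
```

```bash
python3 -m crank '[[0.002,0.001,0.06,0,0,0,-0.1],[0.002,0.001,0.12,0,0,0,-0.1],[0.002,0.001,0.18,0,0,0,-0.1],[0.002,0.001,0.21,0,0,0,-0.1],[0.002,0.001,0.224,0,0,0,-0.1],[0.002,0.001,0.224,0,0,0,-0.1],[0.002,0.001,0.224,0,0,0,-1],[0.002,0.001,0.224,0,0,0,-1],[0.002,0.001,0.224,0,0,0,-1],[0.002,0.001,0.224,0,0,0,-1],[0.002,0.001,0.19,0,0,0,-1],[0.002,0.001,0.13,0,0,0,-1]]' 60
python3 - <<'E'
from h import *
st(); shot("wrist","w2.png")
d,P=shot("side","s2.png")
im=cv2.imread("pics/w2.png"); P=np.load("pics/w2.npy"); hsv=cv2.cvtColor(im,cv2.COLOR_BGR2HSV)
v,u=np.indices(im.shape[:2]);H,S,V=[hsv[...,i].astype(int) for i in range(3)]
R=np.array(get_state()["eef_rot"]); T=(P-np.array(get_state()["tool_pos"]))@R
m=(abs(T[...,1])<.02)&(T[...,0]>-.05)&(T[...,0]<.15)&(T[...,2]>.0)&(T[...,2]<.035)
for a in np.arange(0.0,.13,.01):
    k=m&(T[...,0]>a)&(T[...,0]<a+.01); print(round(a,2),k.sum(),np.round(np.median(T[k],0),4) if k.sum() else "")
print("tip",np.nanmax(T[m][:,0]))
E
```

```text
t: 3.2
tool_pos: [0.4602, -0.009, 0.1214]
eef_rot: [[0.965, 0.261, -0.001], [0.261, -0.965, 0.0], [-0.001, -0.001, -1.0]]
force: [0.9, -0.2, 0.5]
finger_gap: 0.0139
finger_force: 59.4
t 3.2 tcp [ 0.4602 -0.009   0.1214] gap 0.0139
[[0.965, 0.261, -0.001], [0.261, -0.965, 0.0], [-0.001, -0.001, -1.0]] F [ 0.9 -0.2  0.5] q [-0.08  0.78  0.05  2.03 -0.11  0.34 -1.24]
0.0 1353 [0.0061 0.0002 0.0131]
0.01 599 [ 0.0151 -0.0003  0.0147]
0.02 691 [ 0.0255 -0.0003  0.0146]
0.03 334 [ 0.0316 -0.0001  0.0199]
0.04 205 [0.0452 0.0001 0.02  ]
0.05 228 [ 0.0553 -0.0003  0.0201]
0.06 244 [ 0.065  -0.0003  0.0201]
0.07 253 [ 0.075  -0.0003  0.0202]
0.08 271 [ 0.0851 -0.0003  0.0204]
0.09 272 [ 0.0951 -0.0003  0.0205]
0.1 5 [ 0.1002 -0.0003  0.0216]
0.11 0 
0.12 0 
tip 0.10046212137643219
```

View pics/w2.png

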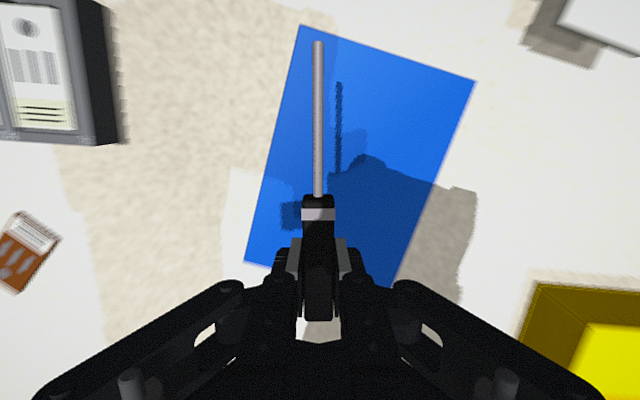

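Run:
```python
from h import *
st()
for f in ("side0","s2"):
    im=cv2.imread(f"pics/{f}.png"); P=np.load(f"pics/{f}.npy"); V=im.max(-1)
    v,u=np.indices(V.shape)
    m=(V<60)&(u>255)&(u<280)&(v>180)&(v<208)&np.isfinite(P[...,0])
    q=P[m]; print(f,m.sum(),np.round(np.percentile(q,[3,25,50,75,97],axis=0),4).tolist())
    R=np.array([[np.cos(-.036),-np.sin(-.036)],[np.sin(-.036),np.cos(-.036)]])
    w=(P[...,2]>.07)&(P[...,2]<.115)&(u>200)&(u<330)&(v>80)&(v<215)&(P[...,0]<.69)
    q=P[w][:,:2]; l=cv2.fitLine(q.astype(np.float32),cv2.DIST_HUBER,0,.001,.001).ravel(); print("panel",w.sum(),np.round(l,4),np.degrees(np.arctan2(l[1],l[0])))
    # left end of panel top edge
    t=(P[...,2]>.116)&(P[...,2]<.126)&(u>150)&(u<330)&(v>70)&(v<215); q=P[t][:,:2]@R; print("top in yawed frame",np.round(np.percentile(q,[.3,1,99,99.7],axis=0),4).tolist())
```

```text
t 3.3 tcp [ 0.4623 -0.009   0.1256] gap 0.0138
[[0.965, 0.261, 0.007], [0.261, -0.965, 0.0], [0.007, 0.002, -1.0]] F [ 1.2 -0.6 -1.2] q [-0.08  0.77  0.05  2.03 -0.11  0.34 -1.24]
side0 203 [[0.6605, -0.0263, 0.0064], [0.6649, 0.0099, 0.0163], [0.6708, 0.032, 0.0416], [0.6726, 0.0456, 0.064], [0.6748, 0.0597, 0.0856]]
panel 1023 [ 0.0472  0.9989  0.6669 -0.0871] 87.29452
top in yawed frame [[0.6697, -0.2644], [0.6709, -0.2606], [0.9479, 0.1132], [0.9504, 0.1148]]
s2 176 [[0.66, -0.024, 0.0065], [0.6649, 0.0108, 0.0151], [0.6708, 0.033, 0.0253], [0.6724, 0.0436, 0.0606], [0.6751, 0.0545, 0.0705]]
panel 1030 [ 0.0537  0.9986  0.6695 -0.0194] 86.919846
top in yawed frame [[0.6698, -0.2644], [0.6714, -0.2602], [0.9474, 0.1132], [0.9502, 0.1147]]
```

```bash
python3 -m crank '[[0.035,-0.015,0.02,0,0,8,-1],[0.075,-0.031,0.045,0,0,17.6,-1],[0.075,-0.031,0.045,0,0,17.6,-1],[0.075,-0.031,0.045,0,0,17.6,-1],[0.075,-0.031,0.045,0,0,17.6,-1],[0.075,-0.031,0.045,0,0,17.6,-1]]'
cat > pin.py <<'E'
from h import *
import sys
f=sys.argv[1]
s=get_state(); st(); shot("wrist",f+".png"); im=cv2.imread(f"pics/{f}.png"); P=np.load(f"pics/{f}.npy")
p0=np.array(s["tool_pos"]); R=np.array(s["eef_rot"]); T=(P-p0)@R
m=(abs(T[...,1])<.008)&(T[...,0]>.04)&(T[...,0]<.103)&(T[...,2]>.0)&(T[...,2]<.035)
q=T[m]; print("pin tool frame: tip",np.round(np.max(q[:,0]),4),"fit y,z vs x",np.round(np.polyfit(q[:,0],q[:,1],1),4),np.round(np.polyfit(q[:,0],q[:,2],1),4))
v,u=np.indices(m.shape)
c=(im.max(-1)<70)&(P[...,2]>.06)&(P[...,2]<.075)&(P[...,0]>.63)&(P[...,0]<.7)&(P[...,1]>0)
q=P[c]; print("collar top",c.sum(), np.round(np.percentile(q,[2,50,98],axis=0),4).tolist())
r=cv2.minAreaRect(q[:,:2].astype(np.float32)); print(np.round(r[0],4),np.round(r[1],4),r[2])
E
python3 pin.py w3
```

```text
t: 4.05
tool_pos: [0.525, 0.0401, 0.0759]
eef_rot: [[0.999, -0.043, 0.001], [-0.043, -0.999, 0.0], [0.001, -0.0, -1.0]]
force: [0.3, 0.2, -0.0]
finger_gap: 0.0139
finger_force: 59.4
t 4.05 tcp [0.525  0.0401 0.0759] gap 0.0139
[[0.999, -0.043, 0.001], [-0.043, -0.999, 0.0], [0.001, -0.0, -1.0]] F [ 0.3  0.2 -0. ] q [-0.21  0.92  0.14  1.83 -0.28  0.41 -1.49]
pin tool frame: tip 0.1028 fit y,z vs x [-0.0047  0.0007] [0.0041 0.0152]Traceback (most recent call last):
  File "pin.py", line 10, in <module>
    q=P[c]; print("collar top",c.sum(), np.round(np.percentile(q,[2,50,98],axis=0),4).tolist())
                                                 ~~~~~~~~~~~~~^^^^^^^^^^^^^^^^^^^^
    return _quantile_unchecked(
        a, q, axis, out, overwrite_input, method, keepdims, weights)
    return _ureduce(a,
                    func=_quantile_ureduce_func,
    ...<5 lines>...
                    overwrite_input=overwrite_input,
                    method=method)
    r = func(a, **kwargs)
    result = _quantile(arr,
                       quantiles=q,
    ...<2 lines>...
                       out=out,
                       weights=wgt)
    slices_having_nans = np.isnan(arr[-1, ...])
                                  ~~~^^^^^^^^^
IndexError: index -1 is out of bounds for axis 0 with size 0
```

View pics/w3.png

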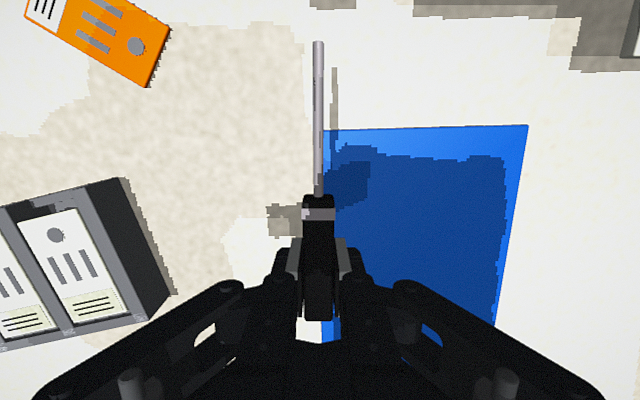

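```bash
python3 -m crank '[[0.018,0,0.003,0,0,0,-1],[0.018,0,0.003,0,0,0,-1],[0.018,0,0.003,0,0,0,-1]]'
python3 - <<'E'
from h import *
im,P=shot("side","s3.png"); st()
c=im[165:225,235:315,::-1]; cv2.imwrite("pics/s3c.png",cv2.resize(c,None,fx=9,fy=9,interpolation=cv2.INTER_NEAREST))
for v in range(180,212,2): print(v,[f"{p[0]*1000:.0f},{p[1]*1000:.0f},{p[2]*1000:.0f}" for p in P[v,256:284:3]])
E
```

```text
t: 4.47
tool_pos: [0.5424, 0.0397, 0.0724]
eef_rot: [[0.999, -0.043, -0.0], [-0.043, -0.999, 0.0], [-0.0, -0.0, -1.0]]
force: [-0.0, 0.5, -0.5]
finger_gap: 0.014
finger_force: 59.4
t 4.53 tcp [0.5425 0.0397 0.0724] gap 0.0138
[[0.999, -0.043, -0.0], [-0.043, -0.999, 0.0], [-0.0, -0.0, -1.0]] F [ 0.   0.  -0.5] q [-0.21  0.94  0.15  1.77 -0.27  0.46 -1.49]
180 ['679,55,119', '674,50,117', '675,36,103', '673,26,94', '669,19,88', '671,3,71', '671,-10,59', '679,-35,31', '660,-24,50', '654,-29,48']
182 ['674,62,122', '674,51,111', '672,41,102', '670,31,92', '674,14,73', '672,3,63', '671,-9,52', '676,-29,29', '657,-17,50', '653,-26,43']
184 ['675,63,114', '674,52,104', '674,41,92', '674,28,80', '674,15,66', '672,4,56', '670,-7,46', '672,-23,29', '658,-18,41', '654,-26,34']
186 ['674,65,109', '674,54,97', '671,46,91', '673,30,74', '674,16,59', '671,7,52', '672,-7,36', '670,-18,26', '658,-17,34', '667,-44,1']
188 ['674,67,103', '674,56,92', '674,43,79', '674,30,65', '666,29,68', '672,7,42', '671,-5,31', '671,-18,17', '671,-34,1', '664,-37,1']
190 ['674,69,97', '671,60,89', '673,46,74', '669,
[... 707 characters left out ...]
'667,9,-4', '657,9,1', '650,4,-0', '615,39,55']
202 ['674,77,58', '673,68,48', '673,54,33', '673,43,21', '673,29,6', '668,22,0', '660,19,2', '654,13,-2', '645,12,2', '638,8,1']
204 ['675,79,51', '675,67,38', '673,56,27', '673,43,12', '672,32,1', '665,28,0', '657,24,0', '651,19,-2', '641,18,2', '634,14,1']
206 ['676,79,42', '673,70,33', '675,55,16', '674,44,4', '670,36,-3', '660,36,2', '653,31,1', '645,28,2', '638,25,2', '632,19,-1']
208 ['676,81,36', '673,72,28', '674,58,11', '673,47,-1', '665,44,0', '658,39,-1', '650,36,-0', '642,34,2', '635,29,-0', '628,25,-1']
210 ['675,83,31', '674,72,19', '673,61,7', '670,52,-3', '660,52,3', '654,46,0', '647,42,-0', '640,38,-1', '631,36,0', '625,31,-1']
```

View pics/s3c.png

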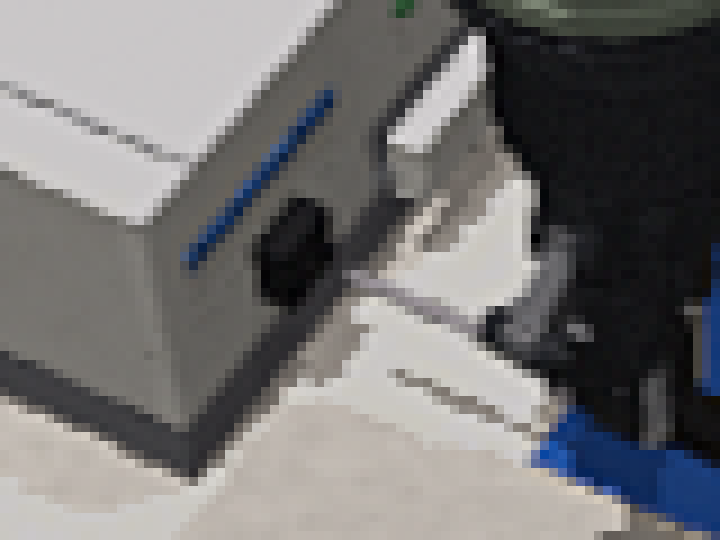

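```bash
python3 -m crank '[[0.008,-0.001,0,0,0,0,-1],[0.016,-0.001,0,0,0,0,-1],[0.024,-0.001,0,0,0,0,-1],[0.032,-0.001,0,0,0,0,-1],[0.040,-0.001,0,0,0,0,-1],[0.044,-0.001,0,0,0,0,-1],[0.044,-0.001,0,0,0,0,-1],[0.044,-0.001,0,0,0,0,-1]]' | grep -E "t:|tool_pos|force"
python3 -m crank '[[0.004,0,0,0,0,0,-1],[0.004,0,0,0,0,0,-1],[0.004,0,0,0,0,0,-1]]'| grep -E "tool_pos|force"
python3 -m crank '[[0.004,0,0,0,0,0,-1],[0.004,0,0,0,0,0,-1],[0.004,0,0,0,0,0,-1]]'| grep -E "tool_pos|force"
python3 - <<'E'
from h import *
im,P=shot("side","s4.png"); v,u=np.indices(P.shape[:2])
m=(P[...,2]>.035)&(P[...,2]<.06)&(P[...,0]<.66)&(P[...,0]>.45)&(P[...,1]<-.03)&(P[...,1]>-.3)&(u<370)&(u>250)
print(m.sum(),np.percentile(P[m],[1,50],axis=0))
E
```

```text
t: 5.52
tool_pos: [0.5868, 0.0389, 0.0723]
eef_rot: [[0.999, -0.043, -0.0], [-0.043, -0.999, 0.0], [-0.0, -0.0, -1.0]]
force: [0.5, -0.2, -1.4]
finger_force: 59.4
tool_pos: [0.591, 0.0387, 0.0723]
force: [0.0, -0.5, -0.8]
finger_force: 63.1
tool_pos: [0.5948, 0.0386, 0.0722]
force: [-2.0, 1.5, -0.7]
finger_force: 63.2
842 [[ 0.57648394 -0.26847204  0.03619285]
 [ 0.61054512 -0.16339617  0.04760875]]
```

```bash
cat > tray.py <<'E'
from h import *
im,P=shot("side"); v,u=np.indices(P.shape[:2])
m=(P[...,2]>.037)&(P[...,2]<.05)&(P[...,0]<.66)&(P[...,0]>.45)&(P[...,1]<-.12)&(P[...,1]>-.18)&(u<370)&(u>250)
q=P[m][:,0]; print("tray lip n,minx",m.sum(),np.percentile(q,[1,5,50]))
E
python3 -m crank '[[0.003,0,0,0,0,0,-1],[0.003,0,0,0,0,0,-1],[0.003,0,0,0,0,0,-1]]'| grep -E "tool_pos|force"
python3 tray.py
```

```text
tool_pos: [0.5979, 0.0385, 0.0722]
force: [-3.5, 1.9, 0.0]
finger_force: 63.3
tray lip n,minx 432 [0.52429429 0.52716652 0.59371354]
```

```bash
python3 -m crank '[[-0.02,0,0,0,0,0,-1],[-0.045,0,0,0,0,0,-1],[-0.07,0,0,0,0,0,-1],[-0.07,0,0,0,0,0,-1]]'| grep -E "t:|tool_pos|force"
python3 tray.py
python3 -m crank '[[-0.03,0.025,-0.02,0,0,-8,-1],[-0.066,0.053,0,0,0,-17.6,-1],[-0.066,0.053,0.02,0,0,-17.6,-1],[-0.066,0.053,0.036,0,0,-17.6,-1],[-0.066,0.053,0.043,0,0,-17.6,-1],[-0.066,0.053,0.0445,0,0,-17.6,-1],[-0.066,0.053,0.0445,0,0,-17.6,-1]]'
python3 pin.py w5 2>/dev/null
```

```text
t: 7.25
tool_pos: [0.5275, 0.0412, 0.0727]
eef_rot: [[0.999, -0.043, 0.0], [-0.043, -0.999, -0.0], [0.0, 0.0, -1.0]]
force: [0.9, 0.2, -0.3]
finger_force: 63.2
tray lip n,minx 214 [0.50733724 0.50910348 0.53060821]
t: 8.18
tool_pos: [0.4602, -0.0086, 0.0281]
eef_rot: [[0.965, 0.262, 0.001], [0.262, -0.965, -0.0], [0.001, 0.0, -1.0]]
force: [0.6, 1.4, -1.6]
finger_gap: 0.0141
finger_force: 63.3
t 8.18 tcp [ 0.4602 -0.0086  0.0281] gap 0.0141
[[0.965, 0.262, 0.001], [0.262, -0.965, -0.0], [0.001, 0.0, -1.0]] F [ 0.6  1.4 -1.6] q [-0.06  0.97  0.02  2.07 -0.13  0.1  -1.22]
pin tool frame: tip 0.103 fit y,z vs x [-0.0012  0.0001] [0.0021 0.0215]
```

```bash
python3 -m crank '[[0,0,0,0,0,0,0],[0,0,0,0,0,0,0],[0,0,0,0,0,0,0],[0,0,-0.05,0,0,0,0],[0,0,-0.11,0,0,0,0],[0,0.05,-0.17,0,0,8,0.25],[0.01,0.117,-0.22,0,0,17.6,0.25],[0.01,0.117,-0.22,0,0,17.6,0.25],[0.01,0.117,-0.22,0,0,17.6,0.25],[0.01,0.117,-0.22,0,0,17.6,0.25],[0.01,0.117,-0.22,0,0,17.6,0.25]]'|grep -E "tool|gap"
python3 - <<'E'
from h import *
shot("side","s6.png");shot("wrist","w6.png");st()
E
```

```text
tool_pos: [0.4997, -0.1182, 0.2472]
finger_gap: 0.0535
t 9.7 tcp [ 0.4998 -0.1184  0.2474] gap 0.0531
[[0.999, -0.042, -0.001], [-0.042, -0.999, 0.0], [-0.001, -0.0, -1.0]] F [ 0.8  0.3 -0.4] q [ 0.07  0.63  0.19  1.71 -0.15  0.81 -1.29]
```

View pics/w6.png

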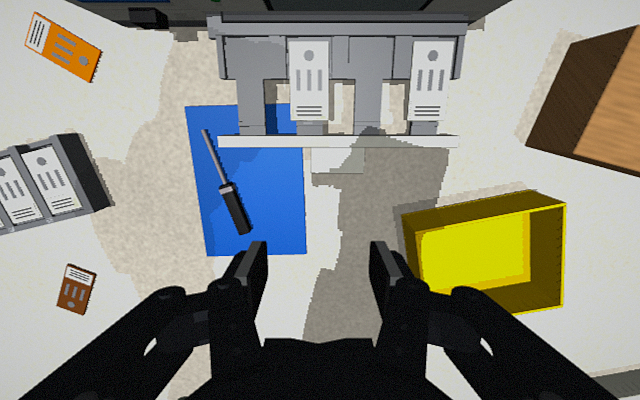

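```bash
cat > cas.py <<'E'
from h import *
import sys
def cas(f,boxes):
    im=cv2.imread(f"pics/{f}.png"); P=np.load(f"pics/{f}.npy")
    for b,zr in boxes:
        a,bb,c,d=b; s=im[c:d,a:bb]; p=P[c:d,a:bb]
        g=s.astype(int).min(-1); m=(g>150)&(p[...,2]>zr[0])&(p[...,2]<zr[1])
        n,l,stt,_=cv2.connectedComponentsWithStats(cv2.morphologyEx(m.astype(np.uint8),cv2.MORPH_CLOSE,np.ones((9,9))))
        k=1+np.argmax(stt[1:,4]); q=p[(l==k)&np.isfinite(p[...,0])]; q=q[(q[:,2]>zr[0])&(q[:,2]<zr[1])]
        r=cv2.minAreaRect(q[:,:2].astype(np.float32)); print(b,len(q),np.round(r[0],4),np.round(r[1],4),round(r[2],1),"z",np.round(np.median(q[:,2]),4))
if __name__=="__main__":
    cas("w6",[((283,336,30,128),(.043,.056)),((402,458,30,128),(.043,.056)),((210,465,132,150),(.045,.062)),((305,370,150,180),(.04,.055))])
    cas("w6",[((0,45,140,230),(.025,.036)),((20,90,135,225),(.025,.036))])
    im=cv2.imread("pics/s6.png"); P=np.load("pics/s6.npy")
E
python3 cas.py
```

```text
(283, 336, 30, 128) 4114 [ 0.6036 -0.1143] [0.0527 0.0918] 87.9 z 0.0495
(402, 458, 30, 128) 3145 [ 0.5974 -0.2387] [0.0436 0.0784] 86.7 z 0.0495
(210, 465, 132, 150) 1903 [ 0.5443 -0.0901] [0.153  0.0184] 87.6 z 0.0541
(305, 370, 150, 180) 769 [ 0.52   -0.1337] [0.0456 0.025 ] 87.8 z 0.0464
(0, 45, 140, 230) 2879 [0.4962 0.2367] [0.0547 0.1247] 67.9 z 0.0312
(20, 90, 135, 225) 3164 [0.4983 0.2201] [0.0855 0.0895] 11.1 z 0.0312
```

```bash
python3 -m crank '[[0.06,-0.006,0.02,0,0,0,0.17],[0.083,-0.008,0.07,0,0,0,0.17],[0.083,-0.008,0.12,0,0,0,0.17],[0.083,-0.008,0.16,0,0,0,0.17],[0.083,-0.008,0.185,0,0,0,0.17],[0.083,-0.008,0.195,0,0,0,0.17],[0.083,-0.008,0.195,0,0,0,0.17],[0.083,-0.008,0.195,0,0,0,-0.5],[0.083,-0.008,0.195,0,0,0,-0.5],[0.083,-0.008,0.195,0,0,0,-0.5],[0.083,-0.008,0.195,0,0,0,-0.5],[0.083,-0.008,0.18,0,0,0,-0.5]]' 40
python3 -m crank '[[0,0,-0.05,0,0,0,-0.5],[0,0,-0.10,0,0,0,-0.5],[0,0,-0.10,0,0,0,-0.5]]'|grep -E "tool_p|gap|force"
python3 - <<'E'
from h import *
shot("wrist","w7.png");st()
E
```

```text
t: 11.2
tool_pos: [0.5831, -0.1146, 0.0682]
eef_rot: [[0.999, -0.043, -0.001], [-0.043, -0.999, 0.0], [-0.001, -0.0, -1.0]]
force: [0.7, 0.3, 0.6]
finger_gap: 0.0383
finger_force: 40.3
tool_pos: [0.5846, -0.115, 0.1723]
force: [0.2, -0.3, -1.0]
finger_gap: 0.0384
finger_force: 40.3
t 11.62 tcp [ 0.5839 -0.1147  0.1702] gap 0.0381
[[0.999, -0.043, 0.003], [-0.043, -0.999, -0.0], [0.003, 0.0, -1.0]] F [-0.1 -0.1 -0.2] q [ 0.06  0.84  0.17  1.51 -0.18  0.8  -1.31]
```

View pics/w7.png

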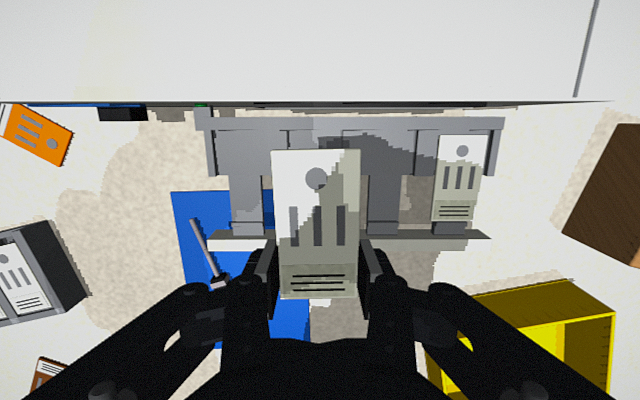

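```bash
python3 -m crank '[[-0.05,0.03,0,0,0,-6,-0.5],[-0.09,0.07,0,0,0,-12,-0.5],[-0.13,0.11,0,0,0,-12,-0.5],[-0.17,0.16,0,0,0,-12,-0.5],[-0.21,0.216,0,0,0,-12,-0.5],[-0.21,0.216,0.04,0,0,-12,-0.5],[-0.21,0.216,0.08,0,0,-12,-0.5],[-0.21,0.216,0.115,0,0,-12,-0.5],[-0.21,0.216,0.115,0,0,-12,-0.5],[-0.21,0.216,0.115,0,0,-12,0.1],[-0.21,0.216,0.115,0,0,-12,0.1],[-0.21,0.216,0.115,0,0,-12,0.1]]'
python3 -m crank '[[0,0,-0.06,0,0,0,0.17],[0,0,-0.12,0,0,0,0.17],[0,0,-0.14,0,0,0,0.17],[0,0,-0.14,0,0,0,0.17]]'|grep -E "tool|gap"
python3 - <<'E'
from h import *
shot("wrist","w8.png");st()
im=cv2.imread("pics/w8.png"); P=np.load("pics/w8.npy"); m=(im.min(-1)>120)&(abs(P[...,0]-.385)<.09)&(abs(P[...,1]+.322)<.09)
print(m.sum(),np.nanmedian(P[m],0))
E
```

```text
t: 13.12
tool_pos: [0.3645, -0.3216, 0.0536]
eef_rot: [[0.986, 0.166, 0.001], [0.166, -0.986, -0.001], [0.001, 0.001, -1.0]]
force: [-0.2, -0.2, 0.5]
finger_gap: 0.0467
finger_force: 0.0
tool_pos: [0.3647, -0.3217, 0.1944]
finger_gap: 0.0499
t 13.68 tcp [ 0.3643 -0.3214  0.1931] gap 0.0499
[[0.986, 0.166, 0.001], [0.166, -0.986, -0.0], [0.001, 0.001, -1.0]] F [ 0.6  0.1 -0.1] q [ 0.64  0.67  0.02  1.88 -0.03  0.6  -0.72]
5862 [ 0.45405419 -0.30848223  0.00122249]
```

```bash
python3 -m crank '[[0.06,-0.012,0,0,0,6,0.17],[0.12,-0.024,0,0,0,12,0.17],[0.18,-0.036,0,0,0,12,0.17],[0.224,-0.047,0.02,0,0,12,0.17],[0.224,-0.047,0.07,0,0,12,0.17],[0.224,-0.047,0.11,0,0,12,0.17],[0.224,-0.047,0.13,0,0,12,0.17],[0.224,-0.047,0.141,0,0,12,0.17],[0.224,-0.047,0.141,0,0,12,0.17],[0.224,-0.047,0.141,0,0,12,-0.5],[0.224,-0.047,0.141,0,0,12,-0.5],[0.224,-0.047,0.141,0,0,12,-0.5]]' 40
python3 -m crank '[[0,0,0,0,0,0,-0.5],[0,0,-0.05,0,0,0,-0.5],[0,0,-0.10,0,0,0,-0.5],[0,0,-0.12,0,0,0,-0.5]]'
python3 tray.py
```

```text
t: 15.18
tool_pos: [0.5779, -0.2382, 0.053]
eef_rot: [[0.999, -0.043, 0.002], [-0.043, -0.999, -0.001], [0.002, 0.001, -1.0]]
force: [-0.8, 0.7, 8.7]
finger_gap: 0.0385
finger_force: 40.4
t: 15.68
tool_pos: [0.5781, -0.2383, 0.1752]
eef_rot: [[0.999, -0.043, 0.004], [-0.043, -0.999, -0.001], [0.004, 0.001, -1.0]]
force: [0.6, 1.3, -1.2]
finger_gap: 0.0384
finger_force: 40.5
tray lip n,minx 480 [0.50813766 0.51126949 0.58309928]
```

```bash
python3 -m crank '[[-0.05,0.02,0,0,0,-6,-0.5],[-0.1,0.04,0,0,0,-12,-0.5],[-0.15,0.06,0,0,0,-12,-0.5],[-0.209,0.093,0,0,0,-12,-0.5],[-0.209,0.093,0.02,0,0,-12,-0.5],[-0.209,0.093,0.06,0,0,-12,-0.5],[-0.209,0.093,0.095,0,0,-12,-0.5],[-0.209,0.093,0.11,0,0,-12,-0.5],[-0.209,0.093,0.11,0,0,-12,0.1],[-0.209,0.093,0.11,0,0,-12,0.1],[-0.209,0.093,0.11,0,0,-12,0.1],[-0.209,0.093,0.05,0,0,-12,0.1]]'
python3 -m crank '[[0,0,-0.05,0,0,0,0.17],[0,0,-0.10,0,0,0,-1],[-0.03,-0.06,-0.10,0,0,0,-1],[-0.03,-0.12,-0.10,0,0,0,-1],[-0.03,-0.18,-0.10,0,0,0,-1],[-0.03,-0.18,-0.10,0,0,0,-1]]'|grep -E "t:|tool_p|gap"
python3 - <<'E'
from h import *
im,P=shot("side","s9.png");st()
m=(im.min(-1)>110)&(abs(P[...,0]-.385)<.075)&(abs(P[...,1]+.322)<.09)&(P[...,2]<.06)
q=P[m]; print(m.sum(),np.percentile(q,[5,50,95],axis=0))
cv2.imwrite("pics/s9c.png",cv2.resize(im[100:360,180:460,::-1],None,fx=2.1,fy=2.1,interpolation=cv2.INTER_CUBIC))
E
```

```text
t: 17.23
tool_pos: [0.3637, -0.3211, 0.1204]
eef_rot: [[0.986, 0.166, -0.004], [0.166, -0.986, 0.003], [-0.004, -0.004, -1.0]]
force: [0.8, 0.2, 1.0]
finger_gap: 0.0466
finger_force: 0.0
t: 17.98
tool_pos: [0.3048, -0.1462, 0.2226]
eef_rot: [[0.985, 0.172, 0.0], [0.172, -0.985, 0.001], [0.0, -0.001, -1.0]]
finger_gap: -0.0003
t 18.02 tcp [ 0.3054 -0.1482  0.2225] gap -0.0002
[[0.986, 0.169, 0.001], [0.169, -0.986, -0.0], [0.001, 0.0, -1.0]] F [ 0.4 -0.4 -0.6] q [ 0.32  0.46  0.06  2.3  -0.08  0.38 -0.96]
400 [[ 0.31305838 -0.38976927 -0.00168034]
 [ 0.38095898 -0.31444783  0.01025805]
 [ 0.45575574 -0.23448663  0.0144286 ]]
```

View pics/s9c.png

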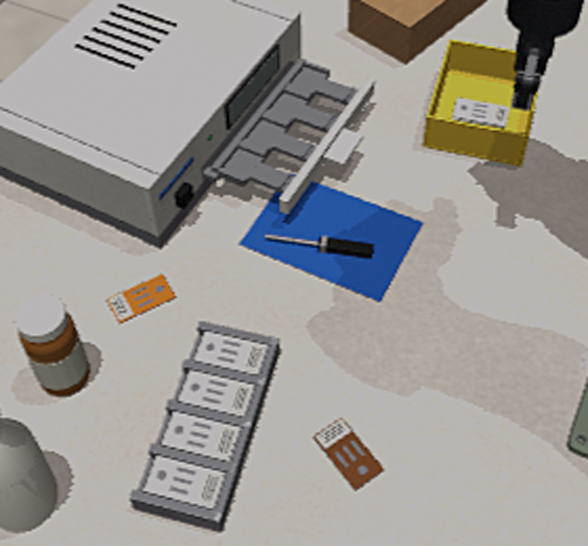

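```bash
python3 -m crank '[[0.03,-0.06,0,0,0,0,-1],[0.06,-0.12,0,0,0,0,-1],[0.09,-0.17,0,0,0,0,-1],[0.12,-0.22,0,0,0,0,-1],[0.15,-0.27,0,0,0,-1.7,-1],[0.18,-0.32,0,0,0,-1.7,-1],[0.199,-0.36,-0.03,0,0,-1.7,-1],[0.199,-0.36,-0.03,0,0,-1.7,-1],[0.199,-0.36,-0.03,0,0,-1.7,-1],[0.199,-0.36,-0.03,0,0,-1.7,-1]]'|grep -E "t:|tool_p"
python3 - <<'E'
from h import *
im,P=shot("wrist","w10.png");st()
v,u=np.indices(P.shape[:2])
m=(P[...,2]>.022)&(P[...,2]<.037)&(abs(P[...,0]-.4936)<.1)&(abs(P[...,1]-.277)<.15)
n,l,s,_=cv2.connectedComponentsWithStats(m.astype(np.uint8)); k=1+np.argmax(s[1:,4]); q=P[l==k]
r=cv2.minAreaRect(q[:,:2].astype(np.float32)); print(s[k],np.round(r[0],4),np.round(r[1],4),round(r[2],2))
w=(l==k)&(im.min(-1)>130); w=cv2.morphologyEx(w.astype(np.uint8),cv2.MORPH_OPEN,np.ones((3,3))); w=cv2.morphologyEx(w,cv2.MORPH_CLOSE,np.ones((7,7)))
n,l2,s,_=cv2.connectedComponentsWithStats(w)
for k in range(1,n):
    if s[k,4]>800:
        q=P[l2==k]; r=cv2.minAreaRect(q[:,:2].astype(np.float32)); print("cas",s[k],np.round(r[0],4),np.round(r[1],4),round(r[2],2),np.round(np.median(q[:,2]),4))
E
```

```text
t: 19.27
tool_pos: [0.4418, 0.2369, 0.2517]
eef_rot: [[0.981, 0.193, -0.0], [0.193, -0.981, -0.001], [-0.001, 0.0, -1.0]]
t 19.32 tcp [0.4418 0.2371 0.2517] gap -0.0001
[[0.981, 0.193, -0.0], [0.193, -0.981, -0.0], [-0.001, 0.0, -1.0]] F [ 0.1 -0.5 -0.1] q [-0.7   0.61  0.25  1.75 -0.2   0.81 -1.73]
[  190    81   202    88 15213] [0.4925 0.2767] [0.0968 0.2227] 11.18
cas [ 291   81   97   88 6266] [0.5003 0.226 ] [0.0918 0.1102] 13.88 nan
cas [ 192   90   51   71 2473] [0.4766 0.3587] [0.0781 0.0483] 11.75 nan
cas [ 250   92   38   69 2212] [0.4862 0.3019] [0.0747 0.0394] 11.32 nan
```

View pics/w10.png

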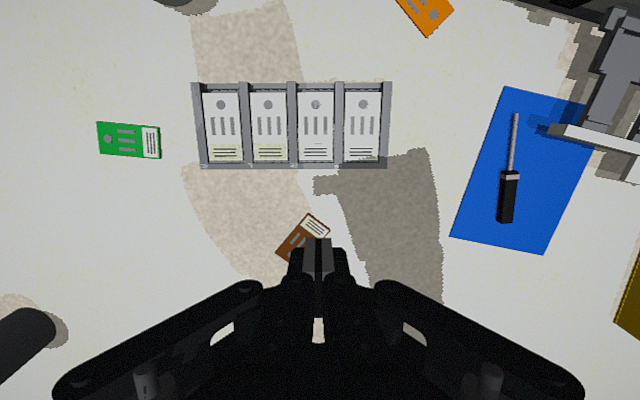

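```bash
python3 -m crank '[[0.05,0.03,0.06,0,0,0,-1],[0.088,0.05,0.12,0,0,0,-1],[0.088,0.05,0.16,0,0,0,-1],[0.088,0.05,0.185,0,0,0,-1],[0.088,0.05,0.195,0,0,0,-1],[0.088,0.05,0.2,0,0,0,-1],[0.088,0.05,0.205,0,0,0,-1],[0.088,0.05,0.21,0,0,0,-1],[0.088,0.05,0.21,0,0,0,-1]]'|grep -E "t:|tool_p|force"
python3 -m crank '[[0,0,-0.03,0,0,0,-1],[-0.04,0,-0.08,0,0,0,-1],[-0.09,0,-0.11,0,0,0,-1],[-0.11,0,-0.11,0,0,0,-0.1],[-0.11,0,-0.11,0,0,0,0.2],[-0.11,0,-0.11,0,0,0,0.2]]'|grep -E "t:|tool_p"
cat > tip.py <<'E'
from h import *
import sys
O=np.array([.4925,.2767]); th=np.radians(11.2); X=np.array([np.cos(th),np.sin(th)]); Y=np.array([-X[1],X[0]])
f,yo=sys.argv[1],float(sys.argv[2])
im,P=shot("wrist",f+".png"); d=P[...,:2]-O; x=d@X; y=d@Y-yo; z=P[...,2]
m=(abs(y)<.024)&(x>-.045)&(x<.045)&(z>.028)&(z<.06)&(im.min(-1)>90)
mm=cv2.morphologyEx(m.astype(np.uint8),cv2.MORPH_OPEN,np.ones((3,3)))>0
for a in np.arange(-.045,.045,.01):
    k=mm&(x>a)&(x<a+.01)
    if k.sum()>20: print(f"x {a:.3f} n {k.sum()} z {np.median(z[k]):.4f} y {np.percentile(y[k],3):.4f} {np.percentile(y[k],97):.4f}")
k=mm&(x>-.035)&(x<-.005)
c=np.polyfit(x[k],z[k],1); print("slope deg",np.degrees(np.arctan(c[0])),"z at -.02",np.polyval(c,-.02),"min x",np.percentile(x[mm],[.5,2]))
st()
E
python3 tip.py w11 -0.0795
```

```text
t: 20.45
tool_pos: [0.5377, 0.2069, 0.0419]
eef_rot: [[0.981, 0.195, 0.0], [0.195, -0.981, 0.0], [0.0, -0.0, -1.0]]
force: [0.7, 1.2, -0.5]
finger_force: 0.0
t: 21.2
tool_pos: [0.4306, 0.1855, 0.1518]
eef_rot: [[0.981, 0.195, 0.001], [0.195, -0.981, 0.0], [0.001, -0.0, -1.0]]
x -0.045 n 263 z 0.0314 y -0.0223 0.0237
x -0.035 n 33 z 0.0314 y 0.0218 0.0237
x -0.025 n 614 z 0.0459 y -0.0194 0.0225
x -0.015 n 694 z 0.0400 y -0.0189 0.0230
x -0.005 n 704 z 0.0339 y -0.0200 0.0227
x 0.005 n 341 z 0.0304 y -0.0237 0.0232
x 0.015 n 61 z 0.0313 y -0.0231 0.0239
x 0.025 n 71 z 0.0312 y -0.0238 0.0237
x 0.035 n 82 z 0.0313 y -0.0237 0.0239
slope deg -17.43739592844329 z at -.02 0.04335407012940686 min x [-0.04466503 -0.04427001]
t 21.25 tcp [0.4305 0.1854 0.1516] gap 0.0514
[[0.981, 0.195, 0.0], [0.195, -0.981, 0.0], [0.0, -0.0, -1.0]] F [ 0.2 -0.9 -0.4] q [-0.57  0.73  0.16  1.98 -0.25  0.45 -1.59]
```

Run:
```python
from h import *
for f,p,R in (("w11",[.4305,.1854,.1516],[[0.981,0.195,0],[0.195,-0.981,0],[0,0,-1]]),("w7",[.5839,-.1147,.1702],[[0.999,-0.043,0.003],[-0.043,-0.999,0],[0.003,0,-1]]),("w10",[.4418,.2371,.2517],[[0.981,.193,0],[.193,-.981,0],[0,0,-1]])):
    P=np.load(f"pics/{f}.npy"); im=cv2.imread(f"pics/{f}.png"); T=(P-np.array(p))@np.array(R)
    m=(abs(T[...,0])<.02)&(abs(T[...,1])<.05)&(abs(T[...,2])<.05)&(im.max(-1)<110)
    q=T[m]; print(f,m.sum(),np.round(np.percentile(q,[1,50,99],axis=0),4).tolist())
    for a in np.arange(-.01,.03,.004):
        k=(q[:,2]>a)&(q[:,2]<a+.004); print(round(a,3),k.sum(), np.round(np.percentile(q[k],[5,95],axis=0)[:,:2],4).tolist() if k.sum()>5 else "")
```

```text
w11 11847 [[-0.0111, -0.0496, -0.0496], [0.0074, -0.0248, -0.0372], [0.0169, 0.0496, 0.0107]]
-0.01 384 [[-0.0072, -0.0368], [0.0116, 0.0372]]
-0.006 361 [[-0.0082, -0.0365], [0.0117, 0.0378]]
-0.002 337 [[-0.0072, -0.0368], [0.0116, 0.0374]]
0.002 301 [[-0.0082, -0.0364], [0.0115, 0.0378]]
0.006 247 [[-0.0085, -0.0348], [0.0116, 0.0354]]
0.01 132 [[-0.0082, -0.0264], [0.0111, 0.0297]]
0.014 13 [[-0.003, -0.0252], [0.0088, 0.0262]]
0.018 0 
0.022 0 
0.026 0 
w7 13447 [[-0.011, -0.0491, -0.0496], [0.0082, -0.0025, -0.0384], [0.0176, 0.0492, 0.0051]]
-0.01 335 [[-0.0054, -0.0296], [0.0123, 0.0315]]
-0.006 311 [[-0.0061, -0.0301], [0.0124, 0.0319]]
-0.002 655 [[-0.0112, -0.0278], [0.0179, 0.0306]]
0.002 637 [[-0.0119, -0.0271], [0.0189, 0.029]]
0.006 93 [[0.0079, -0.0289], [0.0126, 0.0305]]
0.01 16 [[0.0118, -0.0246], [0.0123, 0.0261]]
0.014 0 
0.018 0 
0.022 0 
0.026 0 
w10 13576 [[-0.0081, -0.0411, -0.0498], [0.0112, 0.0009, -0.0374], [0.0173, 0.043, 0.0099]]
-0.01 263 [[0.0068, -0.0111], [0.0116, 0.0132]]
-0.006 241 [[0.0068, -0.0111], [0.0115, 0.0128]]
-0.002 209 [[0.0067, -0.0118], [0.0116, 0.0131]]
0.002 212 [[0.0067, -0.0116], [0.0115, 0.0126]]
0.006 184 [[0.0068, -0.011], [0.0116, 0.0127]]
0.01 125 [[0.0068, -0.01], [0.0116, 0.0111]]
0.014 9 [[0.0108, -0.0055], [0.0111, 0.0059]]
0.018 0 
0.022 0 
0.026 0
```

```bash
python3 -m crank '[[0.0605,0.002,0.03,0,0,0,0.17],[0.0605,0.002,0.06,0,0,0,0.17],[0.0605,0.002,0.08,0,0,0,0.17],[0.0605,0.002,0.09,0,0,0,0.17],[0.0605,0.002,0.096,0,0,0,0.17],[0.0605,0.002,0.096,0,0,0,0.17]]'|grep -E "t:|tool_p|force"
python3 -m crank '[[0,0,0.003,0,0,0,0.17],[0,0,0.0045,0,0,0,0.17],[0,0,0.0045,0,0,0,0.17]]'|grep -E "t:|tool_p|force"
python3 -m crank '[[0,0,0,0,0,0,-0.5],[0,0,0,0,0,0,-0.5],[0,0,0,0,0,0,-0.5],[0,0,0,0,0,0,-0.5]]' 40|grep -E "tool_p|force|gap"
python3 -m crank '[[0,0,-0.02,0,0,0,-0.5],[0,0,-0.05,0,0,0,-0.5],[0,0,-0.10,0,0,0,-0.5],[0,0,-0.10,0,0,0,-0.5],[0,0,-0.10,0,0,0,-0.5]]'|grep -E "tool_p|force|gap"
cat > held.py <<'E'
from h import *
import sys
f=sys.argv[1]; s=get_state(); im,P=shot("wrist",f+".png"); T=(P-np.array(s["tool_pos"]))@np.array(s["eef_rot"])
m=(abs(T[...,1])<.018)&(T[...,0]>-.03)&(T[...,0]<.09)&(T[...,2]>-.02)&(T[...,2]<.07)&(im.min(-1)>50)
m=cv2.morphologyEx(m.astype(np.uint8),cv2.MORPH_OPEN,np.ones((3,3)))>0
q=T[m]; c=np.polyfit(q[:,0],q[:,2],1); r=np.polyval(c,q[:,0])-q[:,2]; q=q[abs(r)<.004]; c=np.polyfit(q[:,0],q[:,2],1)
a=np.arctan(c[0]); e=np.percentile(q[:,0],[.3,99.7]); print("n",len(q),"pitch deg",round(np.degrees(a),1),"x ends",np.round(e,4),"z ends",np.round(np.polyval(c,e),4),"len",round((e[1]-e[0])/np.cos(a),4),"resid",q[:,2].size and round(float(np.std(np.polyval(c,q[:,0])-q[:,2])),4))
st()
E
python3 held.py w12
```

```text
t: 22.0
tool_pos: [0.4897, 0.1952, 0.056]
eef_rot: [[0.981, 0.195, 0.0], [0.195, -0.981, 0.0], [0.0, -0.0, -1.0]]
force: [0.5, 0.2, 0.6]
finger_force: 0.0
t: 22.38
tool_pos: [0.4896, 0.1952, 0.0514]
eef_rot: [[0.981, 0.195, 0.0], [0.195, -0.981, 0.0], [0.0, -0.0, -1.0]]
force: [0.3, 0.5, 1.5]
finger_force: 0.0
tool_pos: [0.4895, 0.1952, 0.0514]
force: [-1.1, -0.5, 3.9]
finger_gap: 0.0381
finger_force: 39.9
tool_pos: [0.4894, 0.1952, 0.1509]
force: [0.5, 0.5, -0.5]
finger_gap: 0.0383
finger_force: 40.2
n 9216 pitch deg 31.0 x ends [-0.0042  0.0607] z ends [0.0038 0.0427] len 0.0756 resid 0.0007
t 23.55 tcp [0.4892 0.1951 0.1506] gap 0.0382
[[0.981, 0.195, -0.001], [0.195, -0.981, -0.0], [-0.001, 0.0, -1.0]] F [ 0.1  0.4 -0.9] q [-0.54  0.79  0.18  1.78 -0.23  0.59 -1.59]
```

Run:
```python
from h import *
a=np.radians(-2.4); X=np.array([np.cos(a),np.sin(a)]); Y=np.array([-X[1],X[0]])
P=np.load("pics/w6.npy"); x=P[...,:2]@X; y=P[...,:2]@Y; z=P[...,2]
v,u=np.indices(z.shape); r=(v<185)
b=r&(z>.049)&(z<.06)&(x<.56)&(x>.53); print("bar y",np.percentile(y[b],[.5,1,99,99.5]),"x",np.percentile(x[b],[2,50,98]))
l=r&(z>.04)&(z<.052)&(x<.53)&(x>.49);print("lip y",np.percentile(y[l],[1,99]),"x",np.percentile(x[l],[1,50]))
t=r&(z>.038)&(z<.056)&(x>.573)&(x<.592)
h,e=np.histogram(y[t],np.arange(-.32,.04,.004)); print([(round(e[i],3),int(h[i])) for i in range(len(h)) if h[i]])
# clusters
ys=np.sort(y[t]); g=np.split(ys,np.where(np.diff(ys)>.008)[0]+1); print([(len(k),round(k[len(k)//50],4),round(k[-1-len(k)//50],4)) for k in g if len(k)>30])
# profile along x at pocket 0 center
for yc in (np.mean([0]),):pass
for yy in (-.045,-.17):
    k=(abs(y-yy)<.012)&r
    print(yy,[(round(q,3),round(float(np.median(z[k&(abs(x-q)<.0015)])),4)) for q in np.arange(.53,.67,.003) if (k&(abs(x-q)<.0015)).sum()>3])
```

```text
bar y [-0.36540807 -0.3594392   0.00687213  0.00828579] x [0.5422955  0.54809725 0.55401878]
lip y [-0.45043625 -0.08911263] x [0.51255844 0.52103163]
[(np.float64(-0.236), 1), (np.float64(-0.232), 64), (np.float64(-0.228), 69), (np.float64(-0.224), 70), (np.float64(-0.22), 73), (np.float64(-0.216), 72), (np.float64(-0.212), 74), (np.float64(-0.208), 77), (np.float64(-0.204), 68), (np.float64(-0.2), 74), (np.float64(-0.196), 81), (np.float64(-0.192), 6), (np.float64(-0.168), 1), (np.float64(-0.164), 69), (np.float64(-0.16), 72), (np.float64(-0.156), 72), (np.float64(-0.152), 71), (np.float64(-0.148), 70), (np.float64(-0.144), 74), (np.float64(-0.14), 76), (np.float64(-0.136), 10), (np.float64(-0.108), 76), (np.float64(-0.104), 76), (np.float64(-0.1), 57), (np.float64(-0.096), 76), (np.float64(-0.092), 76), (np.float64(-0.088), 75), (np.float64(-0.084), 76), (np.float64(-0.08), 66), (np.float64(-0.076), 67), (np.float64(-0.072), 74), (np.float64(-0.044), 10), (np.float64(-0.04), 83), (np.float64(-0.036), 71), (np.float64(-0.032), 73), (np.float64(-0.028), 72), (np.float64(-0.024), 69)
[... 2226 characters left out ...]
, 0.0012), (np.float64(0.596), 0.0013), (np.float64(0.599), 0.0023), (np.float64(0.602), 0.044), (np.float64(0.605), 0.0228), (np.float64(0.608), 0.0016), (np.float64(0.611), 0.045), (np.float64(0.614), 0.0462), (np.float64(0.617), 0.0461), (np.float64(0.62), 0.0461), (np.float64(0.623), 0.0464), (np.float64(0.626), 0.0462), (np.float64(0.629), 0.046), (np.float64(0.632), 0.0462), (np.float64(0.635), 0.0463), (np.float64(0.638), 0.0457), (np.float64(0.641), 0.0466), (np.float64(0.644), 0.046), (np.float64(0.647), 0.0457), (np.float64(0.65), 0.0519), (np.float64(0.653), 0.0534), (np.float64(0.656), 0.0533), (np.float64(0.659), 0.0534), (np.float64(0.665), 0.0854), (np.float64(0.668), 0.0245)]
```

```bash
python3 -m crank '[[-0.005,0.04,-0.01,0,0,0,-0.5],[-0.01,0.09,-0.01,0,0,3,-0.5],[-0.015,0.14,-0.01,0,0,6,-0.5],[-0.02,0.19,-0.01,0,0,9,-0.5],[-0.025,0.24,-0.01,0,0,13.6,-0.5],[-0.03,0.29,-0.01,0,0,13.6,-0.5],[-0.035,0.34,-0.01,0,0,13.6,-0.5],[-0.041,0.39,-0.01,0,0,13.6,-0.5],[-0.041,0.431,-0.01,0,0,13.6,-0.5],[-0.041,0.431,-0.01,0,0,13.6,-0.5],[-0.041,0.431,-0.01,0,0,13.6,-0.5]]'|grep -E "tool_p|gap"
python3 -m crank '[[0,0,0,0,8,0,-0.5],[0,0,0,0,16,0,-0.5],[0,0,0,0,24,0,-0.5],[0,0,0,0,31,0,-0.5],[0,0,0,0,31,0,-0.5],[0,0,0,0,31,0,-0.5]]'
python3 held.py w13
```

```text
tool_pos: [0.5331, -0.2349, 0.1603]
finger_gap: 0.0383
t: 25.68
tool_pos: [0.5469, -0.2474, 0.1803]
eef_rot: [[0.874, -0.031, 0.485], [-0.035, -0.999, 0.0], [0.484, -0.017, -0.875]]
force: [-0.2, -0.6, 0.1]
finger_gap: 0.0384
finger_force: 40.3
n 9429 pitch deg 31.0 x ends [-0.0038  0.061 ] z ends [0.004 0.043] len 0.0757 resid 0.0007
t 25.73 tcp [ 0.5469 -0.2472  0.1802] gap 0.0388
[[0.874, -0.03, 0.485], [-0.035, -0.999, 0.0], [0.484, -0.017, -0.875]] F [0.4 0.3 0.2] q [ 0.66  0.75 -0.33  1.96 -0.65  0.   -0.48]
```

```bash
python3 -m crank '[[0,0,0,0,-9,0,-0.5],[-0.012,-0.005,0.04,0,-9,0,-0.5],[-0.024,-0.011,0.07,0,-9,0,-0.5],[-0.024,-0.011,0.084,0,-9,0,-0.5],[-0.024,-0.011,0.084,0,-9,0,-0.5],[-0.024,-0.011,0.084,0,-9,0,-0.5]]'|grep -E "tool_p|gap"
python3 held.py w14
```

```text
tool_pos: [0.5672, -0.2369, 0.0966]
finger_gap: 0.0382
n 5942 pitch deg 25.6 x ends [0.0087 0.083 ] z ends [0.014  0.0496] len 0.0823 resid 0.0018
t 26.52 tcp [ 0.5672 -0.2369  0.0967] gap 0.0379
[[0.939, -0.032, 0.344], [-0.036, -0.999, 0.004], [0.343, -0.016, -0.939]] F [-0.6  0.3  0.1] q [ 0.46  0.9  -0.09  1.83 -0.67  0.12 -0.53]
```

```bash
python3 -m crank '[[-0.003,-0.0005,0.008,0,0,0,-0.5],[-0.006,-0.0005,0.016,0,0,0,-0.5],[-0.008,-0.0005,0.021,0,0,0,-0.5],[-0.0095,-0.0005,0.0245,0,0,0,-0.5],[-0.0095,-0.0005,0.0245,0,0,0,-0.5]]'|grep -E "tool_p|force"
python3 -m crank '[[0,0,0,0,0,0,0.1],[0,0,0,0,0,0,0.1],[0,0,0,0,0,0,0.1],[0,0,0,0,0,0,0.1]]'|grep -E "tool_p|gap|force"
python3 -m crank '[[0.005,0,-0.015,0,0,0,0.1],[0.015,0,-0.04,0,0,0,0.1],[0.03,0,-0.08,0,0,0,0.1],[0.0,0,-0.12,0,-10,0,0.1],[-0.05,0,-0.12,0,-20,0,0.1],[-0.05,0,-0.12,0,-20,0,0.1],[-0.05,0,-0.12,0,-20,0,0.1]]'
python3 - <<'E'
from h import *
im,P=shot("wrist","w15.png");st();shot("side","s15.png")
a=np.radians(-2.4); X=np.array([np.cos(a),np.sin(a)]); Y=np.array([-X[1],X[0]])
x=P[...,:2]@X-.6088; y=P[...,:2]@Y; z=P[...,2]
for yc in (-.212,):
  for q in np.arange(-.05,.05,.008):
    k=(abs(y-yc)<.016)&(abs(x-q)<.004); print(round(q,3),k.sum(),np.round(np.nanpercentile(z[k],[10,50,90]),4) if k.sum() else "")
E
```

```text
tool_pos: [0.5666, -0.2355, 0.0691]
force: [-0.0, -0.4, -1.0]
finger_force: 40.4
tool_pos: [0.5667, -0.2355, 0.0694]
force: [0.3, -0.0, 0.3]
finger_gap: 0.0468
finger_force: 0.0
t: 28.52
tool_pos: [0.4794, -0.2341, 0.1647]
eef_rot: [[1.0, -0.031, 0.002], [-0.031, -0.999, 0.017], [0.002, -0.017, -1.0]]
force: [0.5, 0.2, -0.5]
finger_gap: 0.0471
finger_force: 0.0
t 28.57 tcp [ 0.4792 -0.2343  0.1648] gap 0.047
[[1.0, -0.031, 0.003], [-0.031, -0.999, 0.017], [0.002, -0.017, -1.0]] F [0.3 0.1 0.3] q [ 0.19  0.81  0.4   1.74 -0.48  0.7  -0.74]
-0.05 351 [0.0446 0.0454 0.0463]
-0.042 392 [0.0448 0.0467 0.0489]
-0.034 453 [0.048  0.0495 0.0504]
-0.026 463 [0.0489 0.0498 0.0507]
-0.018 490 [0.0487 0.0495 0.0505]
-0.01 492 [0.0485 0.0493 0.0503]
-0.002 512 [0.0486 0.0495 0.0504]
0.006 536 [0.0485 0.0495 0.0503]
0.014 545 [0.0485 0.0494 0.0504]
0.022 560 [0.0486 0.0494 0.0504]
0.03 284 [0.0485 0.0494 0.0504]
0.038 0 
0.046 0
```

View pics/w15.png

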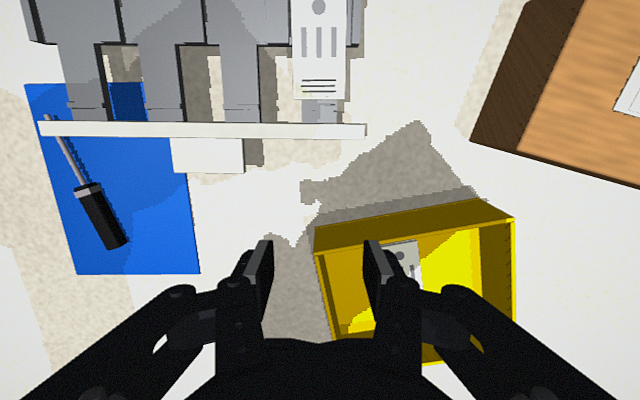

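```bash
python3 -m crank '[[0.003,-0.05,0,0,0,0,-1],[0.006,-0.105,0,0,0,-3,-1],[0.01,-0.16,0,0,0,-6,-1],[0.014,-0.215,0,0,0,-9,-1],[0.018,-0.27,0,-1,0,-13,-1],[0.022,-0.325,0,-1,0,-13,-1],[0.026,-0.38,0,-1,0,-13,-1],[0.03,-0.435,0,-1,0,-13,-1],[0.0336,-0.492,0,-1,0,-13,-1],[0.0336,-0.492,0,-1,0,-13,-1],[0.0336,-0.492,0,-1,0,-13,-1]]'
python3 - <<'E'
from h import *
print(delta([.528,.2567,.042]))
E
```

```text
t: 30.0
tool_pos: [0.5278, 0.2557, 0.1731]
eef_rot: [[0.981, 0.194, 0.002], [0.194, -0.981, -0.0], [0.002, 0.001, -1.0]]
force: [-0.5, -0.8, 0.3]
finger_gap: -0.0
finger_force: 0.0
[ 5.30959310e-05 -1.05349676e-03  1.31094278e-01]
```

```bash
python3 -m crank '[[0,-0.001,0.05,0,0,0,-1],[0,-0.001,0.09,0,0,0,-1],[0,-0.001,0.11,0,0,0,-1],[0,-0.001,0.12,0,0,0,-1],[0,-0.001,0.126,0,0,0,-1],[0,-0.001,0.131,0,0,0,-1],[0,-0.001,0.131,0,0,0,-1]]'|grep -E "t:|tool_p|force"
python3 -m crank '[[0,0,-0.03,0,0,0,-1],[-0.04,0,-0.08,0,0,0,-1],[-0.09,0,-0.11,0,0,0,-1],[-0.11,0,-0.11,0,0,0,-0.1],[-0.11,0,-0.11,0,0,0,0.17],[-0.11,0,-0.11,0,0,0,0.17]]'|grep -E "t:|tool_p"
python3 tip.py w16 -0.0265
python3 - <<'E'
from h import *
X=np.array([.981,.194]);c=np.array([.4976,.2507])-.018*X
print(delta([*c,.0525]))
E
```

```text
t: 30.88
tool_pos: [0.5278, 0.2572, 0.0424]
eef_rot: [[0.981, 0.194, 0.002], [0.194, -0.981, -0.0], [0.002, 0.001, -1.0]]
force: [0.1, -0.1, 0.6]
finger_force: 0.0
t: 31.62
tool_pos: [0.4203, 0.2361, 0.1521]
eef_rot: [[0.981, 0.194, 0.003], [0.194, -0.981, -0.0], [0.003, 0.001, -1.0]]
x -0.045 n 260 z 0.0313 y -0.0224 0.0234
x -0.035 n 37 z 0.0313 y 0.0219 0.0238
x -0.025 n 604 z 0.0459 y -0.0194 0.0226
x -0.015 n 651 z 0.0398 y -0.0189 0.0230
x -0.005 n 698 z 0.0339 y -0.0199 0.0228
x 0.005 n 352 z 0.0303 y -0.0238 0.0232
x 0.015 n 65 z 0.0314 y -0.0236 0.0239
x 0.025 n 59 z 0.0312 y -0.0239 0.0236
x 0.035 n 84 z 0.0314 y -0.0238 0.0239
slope deg -16.760999232910805 z at -.02 0.04328666877182423 min x [-0.04476854 -0.04437691]
t 31.68 tcp [0.4203 0.236  0.1519] gap 0.0497
[[0.981, 0.194, 0.003], [0.194, -0.981, -0.001], [0.002, 0.001, -1.0]] F [-0.  -0.4  0.3] q [-0.82  0.78  0.45  1.94 -0.62  0.55 -1.33]
[0.06046869 0.00042508 0.09954091]
```

```bash
python3 -m crank '[[0.03,0.0005,0.01,0,-8,0,0.17],[0.0605,0.0005,0.04,0,-15,0,0.17],[0.0605,0.0005,0.06,0,-15,0,0.17],[0.0605,0.0005,0.08,0,-15,0,0.17],[0.0605,0.0005,0.09,0,-15,0,0.17],[0.0605,0.0005,0.095,0,-15,0,0.17],[0.0605,0.0005,0.0995,0,-15,0,0.17],[0.0605,0.0005,0.0995,0,-15,0,0.17]]'
python3 -m crank '[[0,0,0,0,0,0,-0.5],[0,0,0,0,0,0,-0.5],[0,0,0,0,0,0,-0.5],[0,0,0,0,0,0,-0.5]]' 40|grep -E "tool_p|force|gap"
python3 -m crank '[[0.005,0,-0.02,0,0,0,-0.5],[0.013,0,-0.05,0,0,0,-0.5],[0.026,0,-0.10,0,8,0,-0.5],[0.026,0,-0.10,0,15,0,-0.5],[0.026,0,-0.10,0,15,0,-0.5],[0.026,0,-0.10,0,15,0,-0.5]]'|grep -E "gap"
python3 held.py w17
```

```text
t: 32.67
tool_pos: [0.4792, 0.2472, 0.0528]
eef_rot: [[0.948, 0.194, -0.252], [0.188, -0.981, -0.051], [-0.257, 0.001, -0.967]]
force: [1.1, 0.0, 0.3]
finger_gap: 0.0501
finger_force: 0.0
tool_pos: [0.4792, 0.2472, 0.0527]
force: [-0.6, 0.8, 5.4]
finger_gap: 0.0383
finger_force: 40.0
finger_gap: 0.0386
n 9691 pitch deg 24.0 x ends [-0.0038  0.0653] z ends [0.0059 0.0367] len 0.0756 resid 0.0007
t 33.98 tcp [0.5292 0.2571 0.142 ] gap 0.0384
[[0.981, 0.194, -0.0], [0.194, -0.981, -0.001], [-0.0, 0.001, -1.0]] F [ 0.4 -1.6 -0. ] q [-0.74  0.93  0.5   1.57 -0.56  0.8  -1.39]
```

Run:
```python
from h import *
P=np.load("pics/s15.npy"); v,u=np.indices(P.shape[:2])
m=(P[...,2]>.05)&(P[...,2]<.14)&(u>185)&(u<225)&(v>235)&(v<295); print("jar",np.percentile(P[m],[1,50,99],axis=0))
print(delta([.538,-.174,.155]))
```

```text
jar [[0.64789515 0.27248777 0.05170722]
 [0.66459611 0.30511878 0.10940092]
 [0.70153707 0.32541942 0.13267817]]
[-0.07509784  0.42457832 -0.01243041]
```

```bash
python3 -m crank '[[-0.02,0.03,-0.012,0,0,0,-0.5],[-0.04,0.08,-0.012,0,0,3,-0.5],[-0.045,0.13,-0.012,0,0,6,-0.5],[-0.05,0.18,-0.012,0,0,9,-0.5],[-0.055,0.23,-0.012,0,0,13.6,-0.5],[-0.06,0.28,-0.012,0,0,13.6,-0.5],[-0.07,0.33,-0.012,0,0,13.6,-0.5],[-0.075,0.38,-0.012,0,0,13.6,-0.5],[-0.075,0.4246,-0.012,0,0,13.6,-0.5],[-0.075,0.4246,-0.012,0,0,13.6,-0.5],[-0.075,0.4246,-0.012,0,0,13.6,-0.5]]'|grep -E "gap"
python3 held.py w18
python3 - <<'E'
from h import *
print(delta([.5682,-.174,.10]),delta([.5682,-.174,.0685]))
E
```

```text
finger_gap: 0.0383
n 9724 pitch deg 24.0 x ends [-0.0036  0.0655] z ends [0.0059 0.0367] len 0.0756 resid 0.0007
t 35.4 tcp [ 0.538  -0.1731  0.1544] gap 0.0381
[[0.999, -0.041, 0.001], [-0.041, -0.999, 0.0], [0.001, -0.0, -1.0]] F [ 0.  -0.7 -0.2] q [ 0.03  0.87  0.45  1.64 -0.51  0.75 -0.89]
[ 0.03015308 -0.00036178  0.05444826] [ 0.03012043 -0.00034966  0.08594824]
```

```bash
python3 -m crank '[[0.015,0,0.02,0,8,0,-0.5],[0.03,0,0.045,0,15,0,-0.5],[0.03,0,0.054,0,15,0,-0.5],[0.03,0,0.06,0,15,0,-0.5],[0.03,0,0.068,0,15,0,-0.5],[0.03,0,0.076,0,15,0,-0.5],[0.03,0,0.082,0,15,0,-0.5],[0.03,0,0.0855,0,15,0,-0.5],[0.03,0,0.0855,0,15,0,-0.5]]'
python3 held.py w19
```

```text
t: 36.52
tool_pos: [0.568, -0.1754, 0.0692]
eef_rot: [[0.965, -0.042, 0.26], [-0.041, -0.999, -0.011], [0.261, 0.0, -0.965]]
force: [-0.2, 0.5, 0.0]
finger_gap: 0.038
finger_force: 41.8
n 6923 pitch deg 17.6 x ends [-0.0293  0.0773] z ends [0.0044 0.0382] len 0.1118 resid 0.0016
t 36.58 tcp [ 0.5681 -0.1753  0.0694] gap 0.0379
[[0.965, -0.042, 0.261], [-0.04, -0.999, -0.011], [0.261, 0.001, -0.965]] F [ 0.  -0.2  0.1] q [ 0.26  0.94  0.04  1.85 -0.74  0.13 -0.61]
```

```bash
python3 -m crank '[[0,0,0,0,0,0,0.1],[0,0,0,0,0,0,0.1],[0,0,0,0,0,0,0.1],[0.005,0,-0.019,0,0,0,0.1],[0.012,0,-0.045,0,0,0,0.1],[0.01,0,-0.08,0,-8,0,0.1],[-0.05,0,-0.09,0,-15,0,0.1],[-0.05,0,-0.09,0,-15,0,0.1],[-0.05,0,-0.09,0,-15,0,0.1]]'|grep -E "t:|tool_p|gap"
cat > pk.py <<'E'
from h import *
import sys
im,P=shot("wrist",sys.argv[1]+".png");st()
a=np.radians(-2.4); X=np.array([np.cos(a),np.sin(a)]); Y=np.array([-X[1],X[0]])
x=P[...,:2]@X-.6088; y=P[...,:2]@Y; z=P[...,2]
for i,yc in enumerate((-.026,-.088,-.150,-.212)):
  o=[]
  for q in np.arange(-.045,.05,.01):
    k=(abs(y-yc)<.014)&(abs(x-q)<.004); o.append(int(round(1e4*float(np.nanmedian(z[k]))))if k.sum()>20 else None)
  print("pocket",i,o)
print("press B",delta([.5178,.3087,.165]))
E
python3 pk.py w20
```

```text
t: 37.7
tool_pos: [0.4969, -0.1722, 0.1432]
eef_rot: [[0.999, -0.042, 0.003], [-0.042, -0.999, -0.001], [0.004, 0.0, -1.0]]
finger_gap: 0.0467
t 37.75 tcp [ 0.497  -0.1723  0.1431] gap 0.0471
[[0.999, -0.042, 0.003], [-0.042, -0.999, -0.0], [0.003, 0.0, -1.0]] F [-0.3  0.5 -0.7] q [ 0.04  0.84  0.45  1.8  -0.59  0.63 -0.77]
pocket 0 [455, 448, 449, 448, 449, 450, 454, 453, 454, None]
pocket 1 [460, 452, 452, 452, 452, 452, 454, 454, 454, None]
pocket 2 [475, 493, 498, 495, 494, 495, 494, 495, 494, None]
pocket 3 [463, 493, 497, 495, 494, 495, 495, 496, 494, None]
press B [ 0.00078787 -0.48139973 -0.02203417]
```

```bash
python3 -m crank '[[0,-0.05,-0.022,0,0,0,-1],[0,-0.105,-0.022,0,0,-3,-1],[0,-0.16,-0.022,0,0,-6,-1],[0,-0.215,-0.022,0,0,-9,-1],[0,-0.27,-0.022,0,0,-13.6,-1],[0,-0.325,-0.022,0,0,-13.6,-1],[0,-0.38,-0.022,0,0,-13.6,-1],[0,-0.435,-0.022,0,0,-13.6,-1],[0.001,-0.481,-0.022,0,0,-13.6,-1],[0.001,-0.481,-0.022,0,0,-13.6,-1],[0.001,-0.481,-0.022,0,0,-13.6,-1]]'|grep -E "t:|tool_p|rot"
python3 - <<'E'
from h import *
im,P=shot("side","s21.png")
O=np.array([.4925,.2767]); th=np.radians(11.2); X=np.array([np.cos(th),np.sin(th)]); Y=np.array([-X[1],X[0]])
x=(P[...,:2]-O)@X; y=(P[...,:2]-O)@Y
for yo in (.0795,.0265,-.0265): 
    k=(abs(y-yo)<.015); print(yo,[int(1e4*np.median(P[...,2][k&(abs(x-q)<.006)])) if (k&(abs(x-q)<.006)).sum()>4 else None for q in np.arange(-.035,.04,.01)])
print(delta([.5178,.3087,.042]))
E
```

```text
t: 39.12
tool_pos: [0.5178, 0.3078, 0.1647]
eef_rot: [[0.981, 0.194, 0.002], [0.194, -0.981, -0.001], [0.002, 0.001, -1.0]]
0.0795 [5133, 5054, 4976, 4856, 4782, 4462, 4250, 4318]
0.0265 [337, 321, 3544, 2948, 325, 2149, 1723, 321]
-0.0265 [272, 270, 274, 283, 5318, 68, 74, 71]
[-8.63934195e-05 -1.45825286e-03  1.22921409e-01]
```

```bash
python3 -m crank '[[0,-0.001,0.05,0,0,0,-1],[0,-0.001,0.085,0,0,0,-1],[0,-0.001,0.105,0,0,0,-1],[0,-0.001,0.112,0,0,0,-1],[0,-0.001,0.118,0,0,0,-1],[0,-0.001,0.123,0,0,0,-1],[0,-0.001,0.123,0,0,0,-1]]'|grep -E "t:|tool_p|force"
python3 -m crank '[[0,0,-0.03,0,0,0,-1],[-0.04,0,-0.08,0,0,0,-1],[-0.09,0,-0.11,0,0,0,-1],[-0.11,0,-0.11,0,0,0,-0.1],[-0.11,0,-0.11,0,0,0,0.17],[-0.11,0,-0.11,0,0,0,0.17]]'|grep -E "t:|tool_p"
python3 tip.py w22 0.0265
python3 - <<'E'
from h import *
X=np.array([.981,.194]);c=np.array([.4874,.3027])-.018*X
print(delta([*c,.0525]))
E
```

```text
t: 40.05
tool_pos: [0.5176, 0.3093, 0.0421]
eef_rot: [[0.981, 0.194, 0.002], [0.194, -0.981, -0.0], [0.002, 0.001, -1.0]]
force: [0.1, -0.1, 0.4]
finger_force: 0.0
t: 40.8
tool_pos: [0.4101, 0.288, 0.1519]
eef_rot: [[0.981, 0.194, 0.003], [0.194, -0.981, -0.0], [0.003, 0.001, -1.0]]
x -0.045 n 247 z 0.0315 y -0.0222 0.0237
x -0.035 n 34 z 0.0314 y 0.0218 0.0236
x -0.025 n 657 z 0.0457 y -0.0194 0.0225
x -0.015 n 639 z 0.0395 y -0.0189 0.0230
x -0.005 n 690 z 0.0337 y -0.0200 0.0227
x 0.005 n 313 z 0.0303 y -0.0236 0.0232
x 0.015 n 79 z 0.0312 y -0.0238 0.0239
x 0.025 n 46 z 0.0313 y 0.0215 0.0236
x 0.035 n 93 z 0.0314 y -0.0238 0.0239
slope deg -18.243295264808168 z at -.02 0.043304999413466765 min x [-0.04456238 -0.04382222]
t 40.85 tcp [0.4102 0.2879 0.1517] gap 0.05
[[0.981, 0.194, 0.003], [0.194, -0.981, -0.001], [0.002, 0.001, -1.0]] F [ 1.3 -0.  -0.4] q [-0.96  0.82  0.53  1.88 -0.67  0.63 -1.38]
[0.0604155  0.00032691 0.09932187]
```

```bash
python3 -m crank '[[0.03,0.0005,0.01,0,-8,0,0.17],[0.0605,0.0005,0.04,0,-15,0,0.17],[0.0605,0.0005,0.06,0,-15,0,0.17],[0.0605,0.0005,0.08,0,-15,0,0.17],[0.0605,0.0005,0.09,0,-15,0,0.17],[0.0605,0.0005,0.095,0,-15,0,0.17],[0.0605,0.0005,0.0993,0,-15,0,0.17],[0.0605,0.0005,0.0993,0,-15,0,0.17]]'|grep -E "tool_p|force"
python3 -m crank '[[0,0,0,0,0,0,-0.5],[0,0,0,0,0,0,-0.5],[0,0,0,0,0,0,-0.5],[0,0,0,0,0,0,-0.5]]' 40|grep -E "force|gap"
python3 -m crank '[[0.005,0,-0.02,0,0,0,-0.5],[0.013,0,-0.05,0,0,0,-0.5],[0.026,0,-0.10,0,8,0,-0.5],[0.026,0,-0.10,0,15,0,-0.5],[0.026,0,-0.10,0,15,0,-0.5],[0.026,0,-0.10,0,15,0,-0.5]]'|grep -E "gap"
python3 held.py w23
python3 - <<'E'
from h import *
print(delta([.54,-.112,.155]))
E
```

```text
tool_pos: [0.4691, 0.2992, 0.0528]
force: [0.3, -0.3, 0.4]
finger_force: 0.0
force: [-0.4, 0.7, 4.8]
finger_gap: 0.0381
finger_force: 40.0
finger_gap: 0.038
n 9600 pitch deg 24.0 x ends [-0.0037  0.0648] z ends [0.0061 0.0367] len 0.075 resid 0.0007
t 43.15 tcp [0.519 0.309 0.142] gap 0.0378
[[0.981, 0.194, -0.0], [0.194, -0.981, -0.001], [-0.001, 0.001, -1.0]] F [0.1 0.1 0.1] q [-0.85  0.96  0.57  1.5  -0.62  0.86 -1.44]
[-0.06117643  0.41704741 -0.01243148]
```

```bash
python3 -m crank '[[-0.02,0.03,-0.012,0,0,0,-0.5],[-0.04,0.08,-0.012,0,0,3,-0.5],[-0.045,0.13,-0.012,0,0,6,-0.5],[-0.05,0.18,-0.012,0,0,9,-0.5],[-0.055,0.23,-0.012,0,0,13.6,-0.5],[-0.06,0.28,-0.012,0,0,13.6,-0.5],[-0.061,0.33,-0.012,0,0,13.6,-0.5],[-0.061,0.38,-0.012,0,0,13.6,-0.5],[-0.061,0.417,-0.012,0,0,13.6,-0.5],[-0.061,0.417,-0.012,0,0,13.6,-0.5],[-0.061,0.417,-0.012,0,0,13.6,-0.5]]'|grep -E "gap"
python3 held.py w24
cat > place.py <<'E'
from h import *
import sys
k=int(sys.argv[1]); a,p=np.radians(float(sys.argv[2])),np.radians(float(sys.argv[3])); L=np.array([float(sys.argv[4]),float(sys.argv[5])])
u=np.array([np.cos(a),np.sin(a)]); n=np.array([np.sin(a),-np.cos(a)]); B=L+.076*u-.004*n
f=B@[np.cos(p),np.sin(p)]; up=B@[np.sin(p),-np.cos(p)]
yp=(-.026,-.088,-.150,-.212)[k]; t=np.radians(-2.4); X=np.array([np.cos(t),np.sin(t)]); Y=np.array([-X[1],X[0]])
w=(.6088+.0385-f)*X+yp*Y; z=.046-up; print("tcp target",w,z,"shift hover",delta([*w,z+.03]),"final",delta([*w,z]))
E
python3 place.py 1 24 12 -0.0037 0.006
```

```text
finger_gap: 0.038
n 9752 pitch deg 24.0 x ends [-0.0035  0.065 ] z ends [0.0062 0.0366] len 0.0749 resid 0.0007
t 44.58 tcp [ 0.5401 -0.1109  0.1545] gap 0.0381
[[0.999, -0.041, 0.001], [-0.041, -0.999, 0.0], [0.001, -0.0, -1.0]] F [ 0.9 -0.1  0.1] q [-0.11  0.86  0.51  1.7  -0.58  0.74 -0.92]
tcp target [ 0.57197365 -0.11205006] 0.07235203776551348 shift hover [ 0.03187671 -0.00017326  0.05213101] final [ 0.03184676 -0.00016358  0.082131  ]
```

```bash
python3 -m crank '[[0.015,-0.001,0.02,0,7,0,-0.5],[0.032,-0.001,0.045,0,12,0,-0.5],[0.032,-0.001,0.052,0,12,0,-0.5],[0.032,-0.001,0.058,0,12,0,-0.5],[0.032,-0.001,0.066,0,12,0,-0.5],[0.032,-0.001,0.073,0,12,0,-0.5],[0.032,-0.001,0.079,0,12,0,-0.5],[0.032,-0.001,0.082,0,12,0,-0.5],[0.032,-0.001,0.082,0,12,0,-0.5]]'
python3 -m crank '[[0,0,0,0,0,0,0.1],[0,0,0,0,0,0,0.1],[0,0,0,0,0,0,0.1],[0.004,0,-0.019,0,0,0,0.1],[0.009,0,-0.045,0,0,0,0.1],[0.01,0,-0.08,0,-6,0,0.1],[-0.05,0,-0.09,0,-12,0,0.1],[-0.05,0,-0.09,0,-12,0,0.1],[-0.05,0,-0.09,0,-12,0,0.1]]'|grep -E "t:|tool_p|gap"
python3 pk.py w25
python3 - <<'E'
from h import *
print("press A",delta([.5075,.3607,.165]))
im,P=shot("side","s25.png")
O=np.array([.4925,.2767]); th=np.radians(11.2); X=np.array([np.cos(th),np.sin(th)]); Y=np.array([-X[1],X[0]])
x=(P[...,:2]-O)@X; y=(P[...,:2]-O)@Y
for yo in (.0795,.0265): 
    k=(abs(y-yo)<.015); print(yo,[int(1e4*np.median(P[...,2][k&(abs(x-q)<.006)])) if (k&(abs(x-q)<.006)).sum()>4 else None for q in np.arange(-.035,.04,.01)])
E
```

```text
t: 45.7
tool_pos: [0.5722, -0.1123, 0.0728]
eef_rot: [[0.977, -0.042, 0.21], [-0.041, -0.999, -0.009], [0.21, 0.0, -0.978]]
force: [0.3, 0.7, -0.0]
finger_gap: 0.038
finger_force: 41.9
t: 46.82
tool_pos: [0.505, -0.1093, 0.1504]
eef_rot: [[0.999, -0.042, 0.003], [-0.042, -0.999, -0.001], [0.003, 0.0, -1.0]]
finger_gap: 0.0467
t 46.88 tcp [ 0.5051 -0.1094  0.1503] gap 0.0469
[[0.999, -0.042, 0.003], [-0.042, -0.999, -0.001], [0.003, 0.0, -1.0]] F [ 0.3 -0.4 -1. ] q [-0.11  0.83  0.51  1.83 -0.64  0.65 -0.83]
pocket 0 [465, 452, 452, 452, 452, 452, 454, 453, 454, 530]
pocket 1 [477, 493, 498, 495, 495, 496, 495, 495, 493, 530]
pocket 2 [465, 491, 497, 494, 494, 495, 495, 495, 495, 531]
pocket 3 [456, 489, 495, 492, 493, 494, 494, 495, 494, 531]
press B [-0.00469689 -0.41822554 -0.01486857]
press A [-0.01716049 -0.46974975 -0.01493128]
0.0795 [304, 313, 311, 312, 313, 308, 308, 306]
0.0265 [272, 273, 270, 272, 270, 49, 49, 50]
```

Three placed; the last one is still in well A.

```bash
python3 -m crank '[[0,-0.05,-0.015,0,0,0,-1],[0,-0.105,-0.015,0,0,-3,-1],[0,-0.16,-0.015,0,0,-6,-1],[0,-0.215,-0.015,0,0,-9,-1],[0,-0.27,-0.015,0,0,-13.6,-1],[-0.005,-0.325,-0.015,0,0,-13.6,-1],[-0.01,-0.38,-0.015,0,0,-13.6,-1],[-0.017,-0.435,-0.015,0,0,-13.6,-1],[-0.017,-0.471,-0.015,0,0,-13.6,-1],[-0.017,-0.471,-0.015,0,0,-13.6,-1],[-0.017,-0.471,-0.015,0,0,-13.6,-1]]'|grep -E "t:|tool_p|rot"
python3 -m crank '[[0,0,0.05,0,0,0,-1],[0,0,0.085,0,0,0,-1],[0,0,0.105,0,0,0,-1],[0,0,0.112,0,0,0,-1],[0,0,0.118,0,0,0,-1],[0,0,0.123,0,0,0,-1],[0,0,0.123,0,0,0,-1]]'|grep -E "t:|tool_p|force"
python3 -m crank '[[0,0,-0.03,0,0,0,-1],[-0.04,0,-0.08,0,0,0,-1],[-0.09,0,-0.11,0,0,0,-1],[-0.11,0,-0.11,0,0,0,-0.1],[-0.11,0,-0.11,0,0,0,0.17],[-0.11,0,-0.11,0,0,0,0.17]]'|grep -E "t:|tool_p"
python3 tip.py w26 0.0795
python3 - <<'E'
from h import *
X=np.array([.981,.194]);c=np.array([.4771,.3547])-.018*X
print(delta([*c,.0525]))
E
```

```text
t: 48.3
tool_pos: [0.5075, 0.3612, 0.165]
eef_rot: [[0.981, 0.193, 0.002], [0.193, -0.981, -0.001], [0.002, 0.001, -1.0]]
t: 49.18
tool_pos: [0.5075, 0.3619, 0.0423]
eef_rot: [[0.981, 0.194, 0.002], [0.194, -0.981, -0.0], [0.002, 0.001, -1.0]]
force: [0.1, 0.1, 0.1]
finger_force: 0.0
t: 49.92
tool_pos: [0.4, 0.3407, 0.152]
eef_rot: [[0.981, 0.194, 0.003], [0.194, -0.981, -0.0], [0.003, 0.001, -1.0]]
x -0.045 n 212 z 0.0314 y -0.0236 0.0236
x -0.035 n 317 z 0.0438 y -0.0201 0.0233
x -0.025 n 543 z 0.0415 y -0.0193 0.0230
x -0.015 n 684 z 0.0370 y -0.0225 0.0228
x -0.005 n 702 z 0.0329 y -0.0221 0.0226
x 0.005 n 444 z 0.0301 y -0.0179 0.0232
x 0.015 n 89 z 0.0312 y -0.0238 0.0237
x 0.025 n 55 z 0.0313 y -0.0236 0.0234
x 0.035 n 77 z 0.0314 y -0.0239 0.0239
slope deg -17.36354920866062 z at -.02 0.040120392316046374 min x [-0.04428377 -0.04354856]
t 49.98 tcp [0.4001 0.3405 0.1518] gap 0.0503
[[0.981, 0.194, 0.003], [0.194, -0.981, -0.001], [0.002, 0.001, -1.0]] F [ 0.3 -0.2 -0.6] q [-1.07  0.86  0.59  1.79 -0.7   0.71 -1.46]
[0.06006226 0.00092201 0.09949045]
```

```bash
python3 tip.py w27 0.0795
python3 - <<'E'
import cv2
im=cv2.imread("pics/w27.png"); cv2.imwrite("pics/w27c.png",cv2.resize(im[0:240,160:480],None,fx=2.4,fy=2.4,interpolation=cv2.INTER_CUBIC))
E
```

```text
x -0.045 n 195 z 0.0314 y -0.0219 0.0235
x -0.035 n 322 z 0.0437 y -0.0222 0.0232
x -0.025 n 545 z 0.0415 y -0.0191 0.0229
x -0.015 n 652 z 0.0371 y -0.0188 0.0226
x -0.005 n 736 z 0.0329 y -0.0230 0.0225
x 0.005 n 458 z 0.0300 y -0.0189 0.0233
x 0.015 n 63 z 0.0315 y -0.0239 0.0239
x 0.025 n 96 z 0.0316 y -0.0238 0.0239
x 0.035 n 56 z 0.0313 y -0.0234 0.0237
slope deg -15.710501675901941 z at -.02 0.04011123809570746 min x [-0.04429794 -0.04348787]
t 50.02 tcp [0.4    0.3405 0.1517] gap 0.0501
[[0.981, 0.194, 0.002], [0.194, -0.981, -0.001], [0.002, 0.001, -1.0]] F [-0.1  0.7 -0.8] q [-1.07  0.86  0.59  1.79 -0.7   0.71 -1.46]
```

View pics/w27c.png

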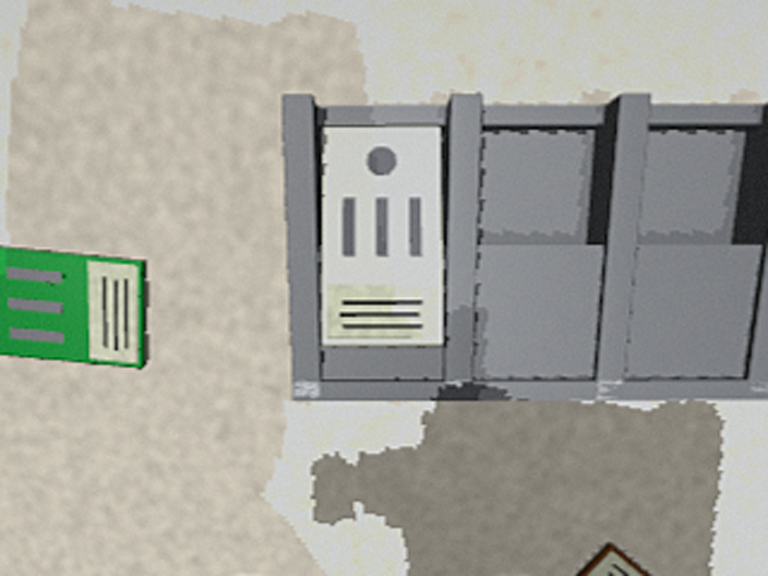

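```bash
python3 -m crank '[[0.03,0.0005,0.01,0,-5,0,0.17],[0.052,0.0005,0.04,0,-8,0,0.17],[0.052,0.0005,0.06,0,-8,0,0.17],[0.052,0.0005,0.08,0,-8,0,0.17],[0.052,0.0005,0.09,0,-8,0,0.17],[0.052,0.0005,0.095,0,-8,0,0.17],[0.052,0.0005,0.0995,0,-8,0,0.17],[0.052,0.0005,0.0995,0,-8,0,0.17]]'|grep -E "tool_p|force"
python3 -m crank '[[0,0,0,0,0,0,-0.5],[0,0,0,0,0,0,-0.5],[0,0,0,0,0,0,-0.5],[0,0,0,0,0,0,-0.5]]' 40|grep -E "force|gap"
python3 -m crank '[[0.003,0,-0.02,0,0,0,-0.5],[0.007,0,-0.05,0,0,0,-0.5],[0.014,0,-0.10,0,8,0,-0.5],[0.014,0,-0.10,0,8,0,-0.5],[0.014,0,-0.10,0,8,0,-0.5]]'|grep -E "gap"
python3 held.py w28
python3 - <<'E'
from h import *
print(delta([.54,-.051,.155]))
E
```

```text
tool_pos: [0.4507, 0.3502, 0.0527]
force: [-0.6, 0.4, 0.6]
finger_force: 0.0
force: [0.0, 0.3, 0.5]
finger_gap: 0.0379
finger_force: 40.0
finger_gap: 0.0376
n 10496 pitch deg 15.2 x ends [0.0001 0.073 ] z ends [0.0085 0.0283] len 0.0755 resid 0.0007
t 52.2 tcp [0.4774 0.3555 0.1489] gap 0.0379
[[0.981, 0.194, 0.0], [0.194, -0.981, -0.001], [0.0, 0.001, -1.0]] F [ 0.1  0.2 -0. ] q [-0.97  0.95  0.61  1.54 -0.66  0.87 -1.5 ]
[-0.01749717  0.41092139 -0.00558041]
```

```bash
python3 -m crank '[[0,0.03,-0.006,0,0,0,-0.5],[0,0.08,-0.006,0,0,3,-0.5],[-0.005,0.13,-0.006,0,0,6,-0.5],[-0.01,0.18,-0.006,0,0,9,-0.5],[-0.0175,0.23,-0.006,0,0,13.6,-0.5],[-0.0175,0.28,-0.006,0,0,13.6,-0.5],[-0.0175,0.33,-0.006,0,0,13.6,-0.5],[-0.0175,0.38,-0.006,0,0,13.6,-0.5],[-0.0175,0.411,-0.006,0,0,13.6,-0.5],[-0.0175,0.411,-0.006,0,0,13.6,-0.5],[-0.0175,0.411,-0.006,0,0,13.6,-0.5]]'|grep -E "gap"
python3 held.py w29
python3 place.py 0 15.2 5 0.0001 0.0085
```

```text
finger_gap: 0.0376
n 10466 pitch deg 15.1 x ends [0.0003 0.0731] z ends [0.0085 0.0283] len 0.0755 resid 0.0007
t 53.62 tcp [ 0.5401 -0.05    0.1555] gap 0.0376
[[0.999, -0.041, 0.001], [-0.041, -0.999, -0.0], [0.001, -0.0, -1.0]] F [ 0.3  0.3 -0.4] q [-0.24  0.86  0.55  1.73 -0.64  0.74 -0.97]
tcp target [ 0.5707782  -0.04994552] 0.07185416205567037 shift hover [ 0.03056283 -0.0012718   0.05365713] final [ 0.03053445 -0.00127083  0.08365712]
```

```bash
python3 -m crank '[[0.015,-0.0015,0.02,0,3,0,-0.5],[0.0305,-0.0015,0.045,0,5,0,-0.5],[0.0305,-0.0015,0.053,0,5,0,-0.5],[0.0305,-0.0015,0.06,0,5,0,-0.5],[0.0305,-0.0015,0.068,0,5,0,-0.5],[0.0305,-0.0015,0.075,0,5,0,-0.5],[0.0305,-0.0015,0.08,0,5,0,-0.5],[0.0305,-0.0015,0.0835,0,5,0,-0.5],[0.0305,-0.0015,0.0835,0,5,0,-0.5]]'
python3 -m crank '[[0,0,0,0,0,0,0.1],[0,0,0,0,0,0,0.1],[0,0,0,0,0,0,0.1],[0.002,0,-0.019,0,0,0,0.1],[0.004,0,-0.045,0,0,0,0.1],[0,0,-0.08,0,-5,0,0.1],[-0.05,0,-0.09,0,-5,0,0.1],[-0.07,0,-0.09,0,-5,0,0.1],[-0.07,0,-0.09,0,-5,0,0.1]]'|grep -E "t:|tool_p|gap"
python3 pk.py w30
python3 - <<'E'
from h import *
t=np.radians(-2.4); X=np.array([np.cos(t),np.sin(t)]); Y=np.array([-X[1],X[0]])
P=np.load("pics/w30.npy"); x=P[...,:2]@X; y=P[...,:2]@Y; z=P[...,2]
m=(z>.04)&(z<.05)&(x>.49)&(x<.535)&(abs(y+.12)<.06); print("lip x'",np.percentile(x[m],[1,50]),"y'",np.percentile(y[m],[2,98]))
for xp in (.48,): w=xp*X-.12*Y; print(w,delta([*w,.15]))
E
```

```text
t: 54.75
tool_pos: [0.571, -0.0508, 0.0725]
eef_rot: [[0.995, -0.042, 0.089], [-0.042, -0.999, -0.004], [0.089, 0.0, -0.996]]
force: [0.3, -1.1, -0.6]
finger_gap: 0.0378
finger_force: 40.3
t: 55.88
tool_pos: [0.4927, -0.0474, 0.1563]
eef_rot: [[0.999, -0.042, 0.002], [-0.042, -0.999, -0.0], [0.002, 0.0, -1.0]]
finger_gap: 0.0471
t 55.92 tcp [ 0.4936 -0.0474  0.1562] gap 0.0468
[[0.999, -0.042, 0.003], [-0.042, -0.999, -0.0], [0.003, 0.0, -1.0]] F [-0.1  0.8 -0.8] q [-0.25  0.81  0.53  1.89 -0.68  0.62 -0.9 ]
pocket 0 [471, 492, 498, 495, 495, 495, 494, 495, 493, None]
pocket 1 [461, 496, 496, 493, 494, 494, 495, 495, 495, None]
pocket 2 [457, 484, 494, 492, 492, 492, 494, 496, 495, None]
pocket 3 [452, 464, 493, 491, 491, 491, 495, 496, 495, None]
press B [ 0.00922065 -0.35684386 -0.00882531]
lip x' [0.51280893 0.52384276] y' [-0.14732013 -0.08917899]
[ 0.47455388 -0.13999505] [-0.01519064  0.09326755  0.00621741]
```

```bash
python3 -m crank '[[-0.01,0.045,0,0,3,0,-1],[-0.01,0.091,0.01,0,6,0,-1],[-0.01,0.091,0.04,0,6,0,-1],[-0.01,0.091,0.07,0,6,0,-1],[-0.01,0.091,0.095,0,6,0,-1],[-0.01,0.091,0.107,0,6,0,-1],[-0.01,0.091,0.107,0,6,0,-1]]'
python3 tray.py
python3 - <<'E'
from h import *
t=np.radians(-2.4); X=np.array([np.cos(t),np.sin(t),0]); s=get_state(); R=np.array(s["eef_rot"])
print("x'",np.array(s["tool_pos"])@X,"per-mm along X in tool axes",R.T@X)
E
```

```text
t: 56.8
tool_pos: [0.48, -0.1384, 0.0482]
eef_rot: [[0.993, -0.043, 0.106], [-0.043, -0.999, -0.004], [0.106, -0.0, -0.994]]
force: [0.2, -0.4, 0.7]
finger_gap: -0.0002
finger_force: 0.0
tray lip n,minx 435 [0.4731932  0.49211554 0.57476629]
x' 0.4855560394968125 per-mm along X in tool axes [ 9.94288997e-01 -5.27011231e-04  1.06719781e-01]
```

```bash
python3 -m crank '[[0.01,0,0.001,0,0,0,-1],[0.02,0,0.002,0,0,0,-1],[0.03,0,0.003,0,0,0,-1],[0.04,0,0.0043,0,0,0,-1],[0.05,0,0.0053,0,0,0,-1],[0.06,0,0.0064,0,0,0,-1],[0.07,0,0.0075,0,0,0,-1],[0.08,0,0.0086,0,0,0,-1],[0.09,0,0.0096,0,0,0,-1],[0.1,0,0.0107,0,0,0,-1],[0.11,0,0.0118,0,0,0,-1],[0.11,0,0.0118,0,0,0,-1]]'
python3 -m crank '[[0.004,0,0.0004,0,0,0,-1],[0.008,0,0.0009,0,0,0,-1],[0.010,0,0.0011,0,0,0,-1],[0.010,0,0.0011,0,0,0,-1]]'|grep -E "tool_p|force"
python3 -m crank '[[0.002,0,0.0002,0,0,0,-1],[0.002,0,0.0002,0,0,0,-1]]'|grep -E "tool_p|force"
python3 -m crank '[[0.002,0,0.0002,0,0,0,-1],[0.002,0,0.0002,0,0,0,-1]]'|grep -E "tool_p|force"
```

```text
t: 58.35
tool_pos: [0.5906, -0.1426, 0.0495]
eef_rot: [[0.993, -0.041, 0.107], [-0.041, -0.999, -0.005], [0.107, 0.001, -0.994]]
force: [-3.4, -0.3, 1.4]
finger_gap: 0.0004
finger_force: 1.7
tool_pos: [0.6, -0.143, 0.0493]
force: [-4.4, 1.1, 1.1]
finger_force: 2.1
tool_pos: [0.6023, -0.1431, 0.0493]
force: [-3.5, 0.6, 1.4]
finger_force: 2.0
tool_pos: [0.6043, -0.1432, 0.0491]
force: [-3.3, 1.0, 1.4]
finger_force: 1.9
```

```bash
for i in 1 2 3; do python3 -m crank '[[0.002,0,0.0002,0,0,0,-1],[0.002,0,0.0002,0,0,0,-1]]'|grep -E "tool_p|  *force|^force"; done
```

```text
tool_pos: [0.6064, -0.1433, 0.0491]
force: [-3.6, 0.0, 1.6]
tool_pos: [0.6084, -0.1434, 0.0491]
force: [-4.5, 1.0, 1.7]
tool_pos: [0.6093, -0.1435, 0.0488]
force: [-11.9, 0.9, 4.2]
```

```bash
for i in 1 2 3; do python3 -m crank '[[0.0015,0,0.0002,0,0,0,-1],[0.0015,0,0.0002,0,0,0,-1]]'|grep -E "tool_p|^force"; done
```

```text
tool_pos: [0.6096, -0.1436, 0.0484]
force: [-20.9, 0.9, 7.3]
tool_pos: [0.6099, -0.1436, 0.048]
force: [-30.1, 2.6, 10.5]
tool_pos: [0.6101, -0.1436, 0.0475]
force: [-37.9, 2.5, 11.4]
```

```bash
python3 -m crank '[[-0.01,0,-0.001,0,0,0,-1],[-0.03,0,-0.003,0,0,0,-1],[-0.07,0,-0.007,0,0,0,-1],[-0.12,0,-0.012,0,0,0,-1],[-0.14,0,-0.08,0,-6,0,-1],[-0.14,0,-0.14,0,-6,0,-1],[-0.14,0,-0.14,0,-6,0,-1]]'|grep -E "t:|tool_p|^force"
python3 tray.py
python3 -m crank '[[0,0,0,0,0,0,-1],[0,0,0,0,0,0,-1],[0,0,0,0,0,0,-1],[0,0,0,0,0,0,-1]]'|grep t:
python3 tray.py
python3 - <<'E'
from h import *
im,P=shot("side","end.png"); im2,_=shot("wrist","endw.png")
a=cv2.resize(im[60:380,150:470,::-1],(500,500)); b=cv2.resize(im2[:200,:,::-1],(300,94)); c=np.zeros((500,800,3),np.uint8); c[:,:500]=a; c[:94,500:]=b
sc=eyes.get_image("scene")["image"][130:340,100:480,::-1]; c[110:276,500:]=cv2.resize(sc,(300,166)); cv2.imwrite("pics/endc.png",c)
E
```

```text
t: 61.72
tool_pos: [0.4615, -0.1374, 0.1758]
eef_rot: [[0.999, -0.042, 0.005], [-0.042, -0.999, -0.002], [0.005, 0.002, -1.0]]
force: [0.8, 1.1, -0.6]
tray lip n,minx 165 [0.61684469 0.61766537 0.63290394]
t: 62.28
eef_rot: [[0.999, -0.042, 0.001], [-0.042, -0.999, -0.001], [0.002, 0.0, -1.0]]
tray lip n,minx 161 [0.61677486 0.61854436 0.63288072]
```

View pics/endc.png

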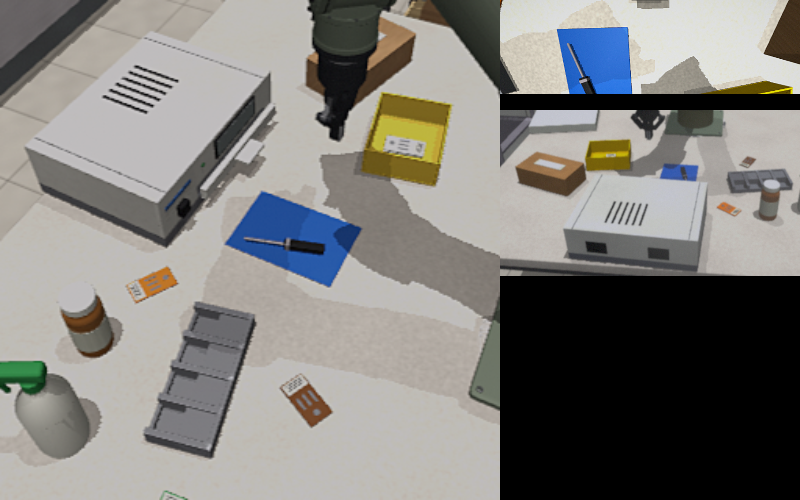

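```bash
python3 -c "
from plant import job
print(job.finish_job())"
```

```text
the job is handed in; nothing more can be done
None
```

The job is done and handed in at about 62 s of the 210 s. The release pin is back on its mat, both used cassettes went into the tub, all four fresh ones lie flat in their pockets with labels outwards, and the tray is latched shut. In the last picture only one used cassette showed in the tub; I took the other to be under it.

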